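# Put the sample jars away in the vented push-to-open drawer

### The arm

A 7-joint arm with a two-finger parallel gripper is mounted at the origin on the work surface. World frame = base frame: x ahead of the robot, y to its left, z up, the work surface at z = 0. Lengths are in m, angles in rad, forces in N, time in s.
With the tool pointing down it reaches from about 0.4 to 0.85 m from the base axis. Payload 4.5 kg.
Tool frame: the origin (TCP) lies midway between the tips of the shut fingers; the grasp point (between the pads) lies 19 mm behind it; z points along the fingers, y is the line along which they close (so a half turn about z gives the same grasp; the last joint's range is limited). The gripper opens to 88 mm and grips with 3 to 60 N. Pads are 18 mm wide; open, the fingers measure 123 mm over their backs; the gripper's body (75 mm by 187 mm) begins 45 mm behind the grasp point.
Start: joints at [-1.104, 0.689, -0.195, 1.565, 0.157, 0.902, -0.215], TCP at [0.262, 0.567, 0.204] pointing down, gripper open.
Joint ranges: [-3.01, 3.01], [-0.46, 2.08], [-1.47, 1.51], [0.13, 2.56], [-1, 4.14], [0.04, 2.09], [-2.66, 2.66]. Speed limits (rad/s): [2.57, 2.57, 3.14, 3.14, 3.14, 3.14, 3.14].

### API

Orientations are given as a 3x3 rotation matrix whose columns are the frame's x, y, z axes.
In Python, from workcell import robot gives the robot as it stands. The module is installed in compiled form; this text tells all that it offers.
- The arm moves only by the tool apply_moves, never from a script. Its argument "plan" is a list that holds one entry, the list of rows, each a list of 7 numbers: the turn, a rotation vector about the tool's x, y, z in degrees, then the shift along the tool's x, y, z in mm, then the closure, from -1 (fully open) to 1 (shut), so that 0 is half open. A call has 1 to 5 rows; each row shifts and turns the commanded pose from where the row before left it, along the tool's axes as they then stand; what a row does not reach is not made up. A row lasts 1/8 s, in which the tool goes at most 62.5 mm and 10.7 degrees, less where a joint would pass 70% of its speed; a pose out of reach is approached as far as the arm can. A call with a gripper value outside its range is refused whole. The fingers move at their own pace and stop on an object; the grip force is fixed at half the most. Time passes only in rows, so rows that do not move let the fingers close. It gives the time, the measured TCP pose, the force, the opening and the grip force at its end, in the units of the state.
- robot.read_state(): the state, without advancing time (a new reading comes with each control period).
- robot.get_image(name): name is "scene" or "side" or "wrist"; returns the picture (384x512x3 uint8, red, green, blue); there is no depth.
- robot.calibration(name): a dict with "fx", "fy", "cx", "cy" (pixels), "R" (3x3) and "t" (3): a world point X has camera coordinates R X + t; the wrist camera has in their place "T_tool_cam" (4x4, takes a point from camera to tool coordinates, whose origin is the TCP and whose axes are the flange's). Camera axes: x right, y down, z forward; pixel columns grow to the right and rows downward; lengths in m; the calibration is good to about 2 mm. A picture is of the moment at which its call begins: read the wrist's pose just before it. calibration takes no time and is no camera call.
- robot.sign_off(): hands the job in; it is judged then, once.
Trained networks look in the newest picture that a camera, given by its name, has taken for a name from the list of things; names that differ only in an ending like _2 or _b are one class to them, and where a whole thing is asked for, a point or a joint stands for the part that bears it (a point fixed in the world has none). Each returns a list of dicts, best first, with "p" (0 to 1); they miss things now and then, are a little off and sometimes report something else, mostly with a low value. They report only what shows in the picture. A call takes as long as a camera call.
- robot.spot_in(camera, thing): "xy" ([column, row] in pixels, amid what is visible of it).
- robot.cut_out(camera, thing): "pixels" (384x512 bool, what is visible of it) and "xy" ([column, row] in pixels, amid what is visible of it).
- robot.landmark_of(camera, thing): "xy" ([column, row] in pixels: a listed point, or the origin of a listed thing).
The state is a dict: "t": time; "joints": joint angles; "qvel": joint speeds; "joint_torque": joint torques, N m; "tool_pos": TCP position; "orientation": TCP orientation; "wrist_force": force on the tool from outside, world axes, zero at the start; "ft_torque": the same for the moment, N m; "opening": finger opening in m; "grasp_force": force on a finger pad.
Only numpy, scipy, OpenCV 4.12 (cv2) and the standard library are available. Lean on these libraries where they do the work, as an engineer would, in place of code of your own. Each camera call takes 0.05 s, during which the arm holds its last target. There are 200 camera calls.

### The job

Put the sample jars away: first turn the vent valve lever from its start to half open (45 degrees) and let go of it, then press the latch pad on the weighing plinth so that the hidden drawer springs out, and stand every squat square jar upright inside it. Then push the drawer fully home until it stays shut by itself, and only after that turn the vent valve fully shut; the valve stays half open all the while the drawer is out, and the wash bottle and the yellow tub stay where they are.

Things in the scene. Friction and masses are not known exactly. Their poses are not given: they have to be found in the camera images.
- plinth: Fixed white box, 270 mm wide (its y), 360 deep (its x), top 86 mm up; a balance (with a brass weight on its pan, up to 187 mm) stands on it from 170 mm behind the front. Origin: middle of the lower edge of the front opening, at bench height; x points into the box, away from the robot, z up. The whole front is a handleless drawer front, 270 mm wide, 10 mm thick, 6 to 76 mm high.
- latch_top (a point): Centre of the top face of the push-to-open latch pad: aluminium, 36 (x) by 56 (y) mm, on the plinth's top, 52 mm behind the front, its face 95 mm above the bench and 9 mm proud. Pushed straight down it sinks up to 8 mm on a spring (1.5 N at first, 4.5 N fully down), unlatches the drawer past about 5.5 mm, and springs back.
- drawer (a joint): Drawer slide in m: 0 shut and latched, 0.12 fully out (along the plinth's -x, to the robot). Unlatched, a damped spring drives it fully out in 1 to 2 s. To shut it, push its front in along the plinth's x with 5 to 8 N; it goes 3 mm past shut to a stop, the latch clicks in by itself, and it then stays within a few mm of 0.
- drawer_floor (a point): Centre of the drawer's inside floor, moves with it; axes as the plinth's. Floor 12 mm above the bench, inside 123 (x) by 240 mm (y). Side and rear walls 4 mm thick, tops 45 mm above the bench; front board's top 76 mm above the bench, its inner face 61.5 mm from this point towards the robot. Shut, 68 mm from the floor to the plinth's top board.
- drawer_front (a point): Point on the outer face of the drawer's front board, on its middle line, 65 mm above the bench; moves with the drawer; axes as the plinth's.
- valve: Fixed quarter-turn vent valve: brass block on a round steel foot 90 mm across, on a steel pipe along the valve's x, with a white dial plate 116 mm across (its top 86 mm above the bench) with black ticks every 15 degrees, long ones at 0, 45 and 90. Origin: on the lever's vertical turning axis, at bench height; z up.
- valve_lever (a joint): Angle of the valve lever in rad: 0 shut (lever points along the valve's +y, square to the pipe), pi/2 fully open (lever along the pipe, pointing along the valve's -x); grows anticlockwise seen from above, half open is 0.785. Stops at both ends; friction about 0.12 N m holds it where it is left.
- lever_grip (a point): Grip point on the lever, 65 mm from the turning axis, 120 mm above the bench; its y points outward along the lever. The lever is a level steel bar 12 mm thick, 26 mm high (107 to 133 mm above the bench), reaching to 95 mm from the axis.
- jar0: Squat square sample jar: white plastic body 38 x 38 mm, 33 mm high with slightly rounded edges, and a round black cap 30 mm across and 11 mm high on top (44 mm in all), about 120 g. Origin: centre of its underside; z up, x and y square to its sides. Stands on the bench at the start. Three to five of these jars are present; absent ones read None.
- jar1: Squat square sample jar: white plastic body 38 x 38 mm, 33 mm high with slightly rounded edges, and a round black cap 30 mm across and 11 mm high on top (44 mm in all), about 120 g. Origin: centre of its underside; z up, x and y square to its sides. Stands on the bench at the start. Three to five of these jars are present; absent ones read None.
- jar2: Squat square sample jar: white plastic body 38 x 38 mm, 33 mm high with slightly rounded edges, and a round black cap 30 mm across and 11 mm high on top (44 mm in all), about 120 g. Origin: centre of its underside; z up, x and y square to its sides. Stands on the bench at the start. Three to five of these jars are present; absent ones read None.
- jar3: Squat square sample jar: white plastic body 38 x 38 mm, 33 mm high with slightly rounded edges, and a round black cap 30 mm across and 11 mm high on top (44 mm in all), about 120 g. Origin: centre of its underside; z up, x and y square to its sides. Stands on the bench at the start. Three to five of these jars are present; absent ones read None.
- jar4: Squat square sample jar: white plastic body 38 x 38 mm, 33 mm high with slightly rounded edges, and a round black cap 30 mm across and 11 mm high on top (44 mm in all), about 120 g. Origin: centre of its underside; z up, x and y square to its sides. Stands on the bench at the start. Three to five of these jars are present; absent ones read None.
- wash_bottle: Bystander: tall round white bottle, 60 mm across, 130 mm high. Origin: centre of its underside.
- tub: Bystander: round yellow lidded tub, 76 mm across, 75 mm high. Origin: centre of its underside.

How it is judged:
On the way, in this order (a step that is already met when the one before it is completed fails the run):
1. the vent valve stands half open, 45 degrees (within 6), and is let go (value of joint valve_lever between 0.68 and 0.89 rad and contact force between the fingers and valve below 0.3 N and value of joint drawer below 0.02 m), for 0.3 s.
2. the latch is pressed and the drawer has sprung out (more than 100 mm) (value of joint drawer above 0.1 m), for 0.2 s.
3. every jar stands upright and released in the open drawer (x of jar0 in the frame of drawer_floor between -0.056 and 0.056 m and y of jar0 in the frame of drawer_floor between -0.115 and 0.115 m and z of jar0 in the frame of drawer_floor between -0.006 and 0.008 m and angle between each of jar0, jar1, jar2, jar3, jar4's own z axis and vertical below 0.15 rad and contact force between the fingers and jar0 below 0.3 N and x of jar1 in the frame of drawer_floor between -0.056 and 0.056 m and y of jar1 in the frame of drawer_floor between -0.115 and 0.115 m and z of jar1 in the frame of drawer_floor between -0.006 and 0.008 m and contact force between the fingers and jar1 below 0.3 N and x of jar2 in the frame of drawer_floor between -0.056 and 0.056 m and y of jar2 in the frame of drawer_floor between -0.115 and 0.115 m and z of jar2 in the frame of drawer_floor between -0.006 and 0.008 m and contact force between the fingers and jar2 below 0.3 N and x of jar3 in the frame of drawer_floor between -0.056 and 0.056 m and y of jar3 in the frame of drawer_floor between -0.115 and 0.115 m and z of jar3 in the frame of drawer_floor between -0.006 and 0.008 m and contact force between the fingers and jar3 below 0.3 N and x of jar4 in the frame of drawer_floor between -0.056 and 0.056 m and y of jar4 in the frame of drawer_floor between -0.115 and 0.115 m and z of jar4 in the frame of drawer_floor between -0.006 and 0.008 m and contact force between the fingers and jar4 below 0.3 N and value of joint drawer above 0.07 m), for 0.2 s.
4. the drawer is shut (within 6 mm) and stays so untouched (value of joint drawer below 0.006 m and contact force between each of the arm, the fingers and plinth below 0.3 N), for 0.4 s.
5. the vent valve is fully shut (within 5 degrees) (value of joint valve_lever below 0.087 rad), for 0.2 s.
At the end, for the whole second after the job is handed in: The valve is shut (within 5 degrees), the drawer is shut and latched (within 6 mm), and every jar present stands upright (within about 8 degrees) on the drawer's floor, released and at rest (value of joint valve_lever below 0.087 rad and value of joint drawer below 0.006 m and x of jar0 in the frame of drawer_floor between -0.056 and 0.056 m and y of jar0 in the frame of drawer_floor between -0.115 and 0.115 m and z of jar0 in the frame of drawer_floor between -0.006 and 0.008 m and angle between each of jar0, jar1, jar2, jar3, jar4's own z axis and vertical below 0.15 rad and contact force between the fingers and jar0 below 0.3 N and x of jar1 in the frame of drawer_floor between -0.056 and 0.056 m and y of jar1 in the frame of drawer_floor between -0.115 and 0.115 m and z of jar1 in the frame of drawer_floor between -0.006 and 0.008 m and contact force between the fingers and jar1 below 0.3 N and x of jar2 in the frame of drawer_floor between -0.056 and 0.056 m and y of jar2 in the frame of drawer_floor between -0.115 and 0.115 m and z of jar2 in the frame of drawer_floor between -0.006 and 0.008 m and contact force between the fingers and jar2 below 0.3 N and x of jar3 in the frame of drawer_floor between -0.056 and 0.056 m and y of jar3 in the frame of drawer_floor between -0.115 and 0.115 m and z of jar3 in the frame of drawer_floor between -0.006 and 0.008 m and contact force between the fingers and jar3 below 0.3 N and x of jar4 in the frame of drawer_floor between -0.056 and 0.056 m and y of jar4 in the frame of drawer_floor between -0.115 and 0.115 m and z of jar4 in the frame of drawer_floor between -0.006 and 0.008 m and contact force between the fingers and jar4 below 0.3 N and linear speed of each of jar0, jar1, jar2, jar3, jar4 below 0.02 m/s); the robot touches nothing.
It fails at once if the drawer is out while the vent valve is not about half open (45 degrees, within 10) (value of joint drawer above 0.03 m and (value of joint valve_lever below 0.61 rad or value of joint valve_lever above 0.96 rad)).
It fails at once if the wash bottle is shifted by more than 30 mm or tipped (distance of wash_bottle from where it was at the start of the episode above 0.03 m or angle between wash_bottle's own z axis and vertical above 0.3 rad).
It fails at once if the tub is shifted by more than 30 mm or tipped (distance of tub from where it was at the start of the episode above 0.03 m or angle between tub's own z axis and vertical above 0.3 rad).
Of jar0, jar1, jar2, jar3, jar4 only 3 to 5 are there at a start; the rules pass over those that are not, and their reading is None.
At some moment in a run one of jar0, jar1, jar2, jar3, jar4 may be knocked a few centimetres aside while the robot is not near it.
It also fails if it takes over 210 s, if anything falls off the work surface, if the arm or the gripper's body presses on something with over 40 N, if the wrist force passes 120 N, or if a joint passes its speed limit or range.

## Working session

There is one attempt and no reset: what is moved stays moved. The work goes in short steps, Python scripts to look and compute and a tool call to move; the robot and the scene stay as the last step left them, time stands still between calls to the robot, and variables do not carry over. Pictures are saved under pics/ and viewed, at most 14 in all, crops included, and the job is handed in when it is done.

Besides the shell and the picture viewer there is one more tool, called after "Request:" by a JSON object that holds its "name" and its "arguments", one argument or row to a line. apply_moves: Moves the arm, as the interface text tells. Its arguments: {"type":"object","properties":{"plan":{"type":"array"}},"required":["plan"]}

```bash
mkdir -p pics; cat > h.py <<'E'
from workcell import robot
import numpy as np, cv2
def save(n,f): cv2.imwrite('pics/'+f,robot.get_image(n)[:,:,::-1])
def cam(n):
    c=robot.calibration(n)
    K=np.array([[c['fx'],0,c['cx']],[0,c['fy'],c['cy']],[0,0,1.]])
    if n=='wrist':
        s=robot.read_state(); T=np.eye(4);T[:3,:3]=s['orientation'];T[:3,3]=s['tool_pos']
        M=np.linalg.inv(T@np.array(c['T_tool_cam'])); return K,M[:3,:3],M[:3,3]
    return K,np.array(c['R']),np.array(c['t'])
def onz(n,xy,z,C=None):
    K,R,t=C or cam(n); d=R.T@np.linalg.inv(K)@np.array([xy[0],xy[1],1.]); o=-R.T@t
    return o+d*(z-o[2])/d[2]
def tri(obs): # [(C,xy)]
    A=[];b=[]
    for (K,R,t),xy in obs:
        d=R.T@np.linalg.inv(K)@np.array([xy[0],xy[1],1.]); d/=np.linalg.norm(d); P=np.eye(3)-np.outer(d,d)
        A.append(P);b.append(P@(-R.T@t))
    A=np.vstack(A);b=np.hstack(b);X=np.linalg.lstsq(A,b,rcond=None)[0]
    return X,np.linalg.norm(A@X-b)
def proj(C,X):
    K,R,t=C; p=K@(R@np.array(X)+t); return p[:2]/p[2]
E
python3 - <<'E'
from h import *
np.set_printoptions(precision=3,suppress=True)
s=robot.read_state();print(s['t'],s['tool_pos'],s['orientation'],s['opening'])
save('scene','s0.png');save('side','d0.png')
for th in ['plinth','latch_top','drawer_front','valve','lever_grip','wash_bottle','tub','jar0']:
    obs={}
    for c in ['scene','side']:
        r=robot.landmark_of(c,th); print(th,c,[(np.round(q['xy']),round(q['p'],2)) for q in r[:6]])
        if r: obs[c]=r[0]['xy']
    if len(obs)==2 and th!='jar0': print('  tri',tri([(cam(c),xy) for c,xy in obs.items()]))
for c in ['scene','side']:
    print(c,[(onz(c,q['xy'],0),round(q['p'],2)) for q in robot.landmark_of(c,'jar0')])
print(robot.calibration('wrist'))
E
```

```text
0.0 [0.262 0.567 0.203] [[-0.908  0.419 -0.001]
 [ 0.419  0.908 -0.002]
 [-0.    -0.002 -1.   ]] 0.08845259978831367
plinth scene [(array([261., 237.]), 0.86), (array([104., 251.]), 0.3)]
plinth side [(array([290., 229.]), 0.62)]
  tri (array([ 0.601, -0.025,  0.   ]), np.float64(0.001488452628795779))
latch_top scene [(array([272., 232.]), 0.69), (array([261., 221.]), 0.6)]
latch_top side [(array([308., 206.]), 0.63), (array([220., 285.]), 0.39)]
  tri (array([ 0.649, -0.021,  0.089]), np.float64(0.005145900953059808))
drawer_front scene [(array([263., 218.]), 0.49)]
drawer_front side [(array([291., 214.]), 0.74), (array([327., 332.]), 0.57), (array([231., 125.]), 0.3)]
  tri (array([ 0.596, -0.02 ,  0.069]), np.float64(0.00885254068517468))
valve scene [(array([356., 166.]), 0.87), (array([258., 220.]), 0.38)]
valve side [(array([240., 166.]), 0.63), (array([308., 206.]), 0.32)]
  tri (array([ 0.515,  0.34 , -0.008]), np.float64(0.00901522119507144))
lever_grip scene []
lever_grip side [(array([232., 124.]), 0.62)]
wash_bottle scene [(array([175., 196.]), 0.87)]
wash_bottle side [(
[... 287 characters left out ...]
0.7), (array([104., 249.]), 0.6), (array([120., 297.]), 0.55)]
jar0 side [(array([329., 332.]), 0.89), (array([272., 351.]), 0.87), (array([306., 294.]), 0.68)]
scene [(array([ 0.586, -0.272,  0.   ]), 0.7), (array([ 0.449, -0.401,  0.   ]), 0.6), (array([ 0.593, -0.394,  0.   ]), 0.55)]
side [(array([ 0.599, -0.391,  0.   ]), 0.89), (array([ 0.448, -0.409,  0.   ]), 0.87), (array([ 0.578, -0.266,  0.   ]), 0.68)]
{'fx': 309.3432923453585, 'fy': 309.3432923453585, 'cx': 261.23865413803196, 'cy': 192.17024349761672, 'T_tool_cam': array([[-0.001, -0.956, -0.292,  0.077],
       [ 1.   , -0.001, -0.   ,  0.   ],
       [-0.   , -0.292,  0.956, -0.18 ],
       [ 0.   ,  0.   ,  0.   ,  1.   ]])}
```

```bash
python3 -c "
import cv2,numpy as np
a=cv2.imread('pics/s0.png');b=cv2.imread('pics/d0.png')
cv2.imwrite('pics/both.png',cv2.resize(np.vstack([a[100:384],b[80:384]]),None,fx=1.02,fy=1.02)) 
cv2.imwrite('pics/s0b.png',cv2.resize(a,(800,600),interpolation=cv2.INTER_CUBIC));cv2.imwrite('pics/d0b.png',cv2.resize(b,(800,600),interpolation=cv2.INTER_CUBIC))"
```

```text
(no output)
```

View pics/s0b.png

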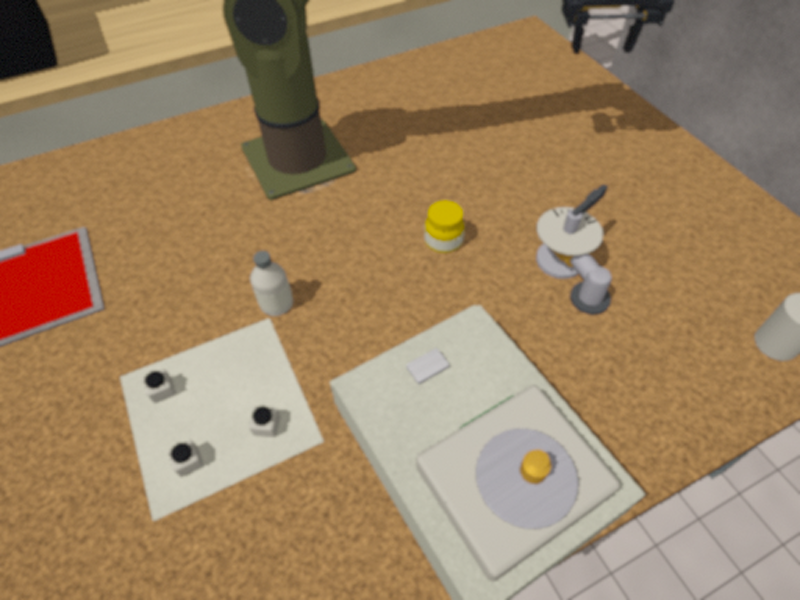

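View pics/d0b.png

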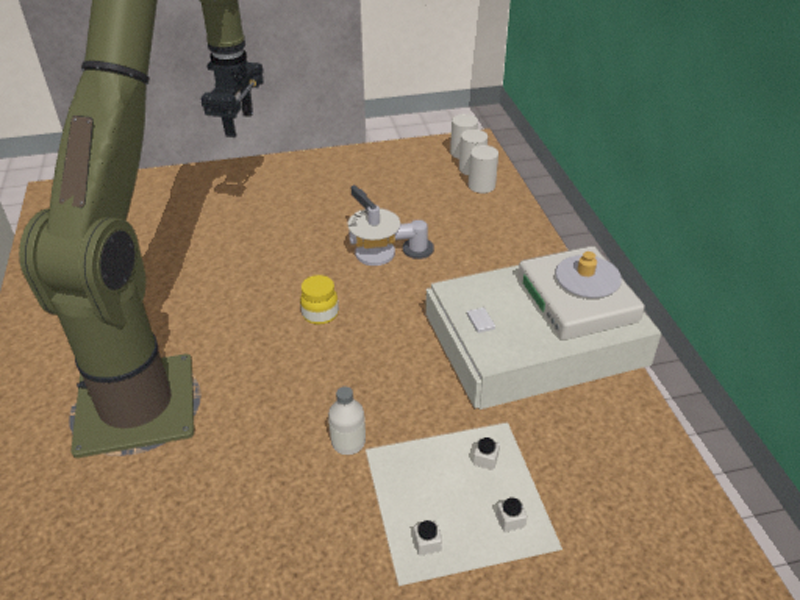

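Both pictures agree: three jars on a white sheet, the bottle and tub near the robot, the plinth at centre right, and the valve at the left. Scene pixels at 800 px wide: lever from (572,222) to (603,190), latch pad at (427,366). Now I compute the plinth yaw and the lever and valve directions.

```bash
python3 - <<'E'
from h import *
np.set_printoptions(precision=3,suppress=True)
f=1.5625
S=lambda x,y,z:onz('scene',(x/f,y/f),z)
D=lambda x,y,z:onz('side',(x/f,y/f),z)
print('front top corners',S(331,384,.086),S(480,306,.086),'back',S(642,492,.086))
print('side',D(427,287,.086),D(478,400,.086),D(655,337,.086))
print('pad',S(427,366,.095),D(481,320,.095))
print('lever tip',S(604,189,.133),D(355,189,.133),'hub',S(574,213,.133),D(374,208,.133))
print('pipe post',S(590,300,0),D(418,247,0),'foot',S(563,257,0),D(376,251,0),'dial',S(570,232,.086),D(374,223,.086))
for n in ['lever_grip','valve_lever']:
  for c in ['scene','side']:
    r=robot.cut_out(c,n)
    if r: 
      m=r[0]['pixels']; print(n,c,r[0]['p'],r[0]['xy'],m.sum())
E
```

```text
front top corners [ 0.613 -0.159  0.086] [0.592 0.111 0.086] back [0.943 0.141 0.086]
side [0.578 0.1   0.086] [ 0.589 -0.209  0.086] [ 0.954 -0.136  0.086]
pad [ 0.655 -0.021  0.095] [ 0.65  -0.027  0.095]
lever tip [0.5   0.421 0.133] [0.492 0.41  0.133] hub [0.524 0.336 0.133] [0.518 0.327 0.133]
pipe post [0.623 0.336 0.   ] [0.621 0.342 0.   ] foot [0.516 0.354 0.   ] [0.523 0.349 0.   ] dial [0.526 0.34  0.086] [0.519 0.338 0.086]
lever_grip scene 0.88 [371.4, 137.6] 288
lever_grip side 0.52 [236.0, 132.0] 199
valve_lever scene 0.83 [371.5, 133.2] 283
valve_lever side 0.67 [235.3, 129.6] 208
```

```bash
cat >> h.py <<'E'
np.set_printoptions(precision=3,suppress=True)
def go(p,yaw=None):
    "print tool-frame shift (mm) and tool z turn (deg) to reach TCP p with tool x at world yaw; tool pointing down"
    s=robot.read_state();R=np.array(s['orientation']);d=np.array(p)-s['tool_pos']
    y0=np.degrees(np.arctan2(R[1,0],R[0,0])); out='shift %s'%np.round(R.T@d*1000,1)
    if yaw is not None:
        a=np.radians(yaw);T=np.array([[np.cos(a),np.sin(a),0],[np.sin(a),-np.cos(a),0],[0,0,-1.]])
        out+=' turnz %.1f (other end %.1f) | shift after turn %s tilt %s'%((y0-yaw+180)%360-180,(y0-yaw)%360-180,np.round(T.T@d*1000,1),np.round(R[2],3))
    print('t',s['t'],'tcp',np.round(s['tool_pos'],4),'yaw %.1f'%y0,out,'F',np.round(s['wrist_force'],1),'open',round(s['opening'],4),'g',round(s['grasp_force'],1))
E
python3 -c "
from h import *
go([.515,.36,.30],106)"
```

```text
t 1.2 tcp [0.262 0.567 0.204] yaw 155.2 shift [-316.5  -82.2  -95.9] turnz 49.2 (other end -130.8) | shift after turn [-269.1  185.9  -95.9] tilt [ 0.  0. -1.] F [ 0.5 -0.  -0.4] open 0.088 g 0.0
```

Request:
{"name": "apply_moves", "arguments": {
  "plan": [
    [[0,0,0,-60,-16,-20,-1],[0,0,0,-60,-16,-20,-1],[0,0,0,-60,-16,-20,-1],[0,0,0,-60,-16,-20,-1],[0,0,0,-60,-16,-20,-1]]
  ]
}}

```text
t: 1.82
tool_pos: [0.4923, 0.3759, 0.3008]
orientation: [[-0.908, 0.419, 0.0], [0.419, 0.908, 0.0], [-0.0, 0.001, -1.0]]
wrist_force: [0.4, 0.9, -0.6]
opening: 0.0877
grasp_force: 0.0
```

Request:
{"name": "apply_moves", "arguments": {
  "plan": [
    [[0,0,10,0,0,0,-1],[0,0,10,0,0,0,-1],[0,0,10,0,0,0,-1],[0,0,10,0,0,0,-1],[0,0,9,0,0,0,-1]]
  ]
}}

```text
t: 2.45
tool_pos: [0.4908, 0.3773, 0.2999]
orientation: [[-0.274, 0.962, -0.0], [0.962, 0.274, 0.0], [0.0, -0.0, -1.0]]
wrist_force: [0.1, 0.4, 1.0]
opening: 0.0884
grasp_force: 0.0
```

```bash
python3 -c "
from h import *
go([.515,.36,.30],106)
save('wrist','w1.png')
C=cam('wrist')
for n in ['valve','lever_grip','valve_lever']:
    r=robot.landmark_of('wrist',n) ; print(n,[(q['xy'],q['p'],onz('wrist',q['xy'],0 if n=='valve' else .12,C)) for q in r[:2]])
"
```

```text
t 2.45 tcp [0.491 0.377 0.3  ] yaw 105.9 shift [-23.3  18.6  -0.1] turnz -0.1 (other end 179.9) | shift after turn [-23.3  18.5  -0.1] tilt [ 0. -0. -1.] F [0.1 0.4 1. ] open 0.0884 g 0.0
valve [([272.4, 172.5], 0.94, array([0.517, 0.346, 0.   ]))]
lever_grip [([274.3, 143.0], 0.96, array([0.497, 0.406, 0.12 ]))]Traceback (most recent call last):
  File "<string>", line 7, in <module>
    r=robot.landmark_of('wrist',n) ; print(n,[(q['xy'],q['p'],onz('wrist',q['xy'],0 if n=='valve' else .12,C)) for q in r[:2]])
ValueError: it knows: drawer_floor, drawer_front, jar, latch_top, lever_grip, plinth, tub, valve, wash_bottle
```

View pics/w1.png

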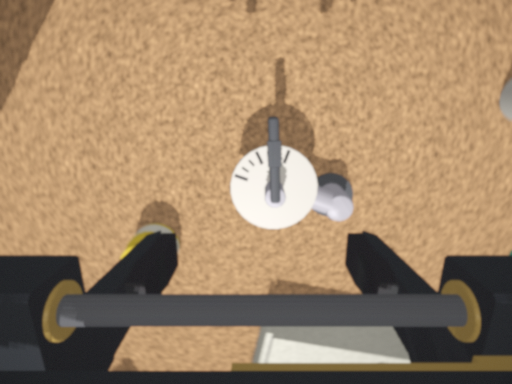

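The wrist view shows the dial centred near (274,187), the long ticks at (288,156), (260,157) and (241,178), and the lever tip at (273,120). I'll fit the dial and ticks to get the exact angles.

```bash
python3 - <<'E'
from h import *
im=cv2.imread('pics/w1.png');C=cam('wrist')
g=im.astype(int).min(2); m=((g>170)).astype(np.uint8); m[:130]=0;m[240:]=0;m[:,:220]=0;m[:,330:]=0
n,l,st,ce=cv2.connectedComponentsWithStats(m);i=1+np.argmax(st[1:,4]);m=(l==i).astype(np.uint8)
h=cv2.convexHull(np.argwhere(m)[:,::-1].astype(np.float32))[:,0]
P=np.array([onz('wrist',p,.086,C)[:2] for p in h])
A=np.c_[2*P,np.ones(len(P))];s=np.linalg.lstsq(A,(P**2).sum(1),rcond=None)[0];c=s[:2];r=np.sqrt(s[2]+c@c);print('dial',c,r)
# dark pixel angular profile on dial at radius .04-.055
gray=cv2.cvtColor(im,cv2.COLOR_BGR2GRAY)
for a in range(40,200,3):
    v=[gray[tuple(np.round(proj(C,[c[0]+q*np.cos(np.radians(a)),c[1]+q*np.sin(np.radians(a)),.086])[::-1]).astype(int))] for q in (.036,.039,.042,.045,.048,.051)]
    print(a,v)
# lever top line
dk=(gray<95);ys=range(122,180,4)
for y in ys:
    xs=np.where(dk[y,262:288])[0]+262
    if len(xs): print(y,xs.min(),xs.max(),onz('wrist',(xs.mean(),y),.133,C))
E
```

```text
dial [0.523 0.343] 0.061638776833790175
40 [np.uint8(242), np.uint8(242), np.uint8(242), np.uint8(241), np.uint8(241), np.uint8(234)]
43 [np.uint8(242), np.uint8(242), np.uint8(242), np.uint8(241), np.uint8(241), np.uint8(238)]
46 [np.uint8(242), np.uint8(242), np.uint8(241), np.uint8(241), np.uint8(241), np.uint8(239)]
49 [np.uint8(242), np.uint8(242), np.uint8(242), np.uint8(241), np.uint8(240), np.uint8(239)]
52 [np.uint8(242), np.uint8(242), np.uint8(241), np.uint8(241), np.uint8(241), np.uint8(239)]
55 [np.uint8(243), np.uint8(242), np.uint8(241), np.uint8(241), np.uint8(241), np.uint8(240)]
58 [np.uint8(242), np.uint8(242), np.uint8(241), np.uint8(241), np.uint8(241), np.uint8(240)]
61 [np.uint8(242), np.uint8(242), np.uint8(241), np.uint8(241), np.uint8(241), np.uint8(240)]
64 [np.uint8(242), np.uint8(242), np.uint8(241), np.uint8(241), np.uint8(241), np.uint8(240)]
67 [np.uint8(242), np.uint8(242), np.uint8(241), np.uint8(241), np.uint8(240), np.uint8(240)]
70 [np.uint8(242), np.uint8(242), np.uint8(241), np.uint8(241), np.uint8(241), np.uint8(241)]
73 [np.uint8(242), np.uint
[... 3445 characters left out ...]
43), np.uint8(239), np.uint8(245)]
184 [np.uint8(246), np.uint8(247), np.uint8(247), np.uint8(246), np.uint8(246), np.uint8(247)]
187 [np.uint8(247), np.uint8(247), np.uint8(247), np.uint8(247), np.uint8(247), np.uint8(247)]
190 [np.uint8(247), np.uint8(247), np.uint8(247), np.uint8(247), np.uint8(247), np.uint8(247)]
193 [np.uint8(247), np.uint8(247), np.uint8(247), np.uint8(247), np.uint8(247), np.uint8(247)]
196 [np.uint8(247), np.uint8(247), np.uint8(247), np.uint8(247), np.uint8(248), np.uint8(248)]
199 [np.uint8(247), np.uint8(247), np.uint8(247), np.uint8(247), np.uint8(247), np.uint8(247)]
122 268 268 [0.483 0.428 0.133]
126 278 278 [0.495 0.427 0.133]
130 267 268 [0.485 0.42  0.133]
```

```bash
python3 -c "
from h import *
go([.497,.405,.106],110)"
```

```text
t 2.6 tcp [0.491 0.377 0.3  ] yaw 106.4 shift [ 24.8  13.8 193.9] turnz -3.6 (other end 176.4) | shift after turn [ 23.8  15.3 193.9] tilt [-0.  0. -1.] F [ 0.5 -0.4  1.2] open 0.0882 g 0.0
```

Request:
{"name": "apply_moves", "arguments": {
  "plan": [
    [[0,0,-4,0,0,0,-1],[0,0,0,24,15,40,-1],[0,0,0,0,0,55,-1],[0,0,0,0,0,55,-1],[0,0,0,0,0,43,-1]]
  ]
}}

```text
t: 3.22
tool_pos: [0.4959, 0.4046, 0.1047]
orientation: [[-0.349, 0.937, -0.002], [0.937, 0.349, -0.001], [-0.0, -0.002, -1.0]]
wrist_force: [0.9, 0.5, -0.4]
opening: 0.0879
grasp_force: 0.0
```

Request:
{"name": "apply_moves", "arguments": {
  "plan": [
    [[0,0,0,0,0,0,0.5],[0,0,0,0,0,0,0.8],[0,0,0,0,0,0,1],[0,0,0,0,0,0,1],[0,0,0,0,0,0,1]]
  ]
}}

```text
t: 3.85
tool_pos: [0.497, 0.4053, 0.1079]
orientation: [[-0.346, 0.938, 0.001], [0.938, 0.346, 0.001], [0.001, 0.001, -1.0]]
wrist_force: [0.3, 0.0, 1.0]
opening: 0.0399
grasp_force: 0.0
```

```bash
python3 -c "
from h import *
go([.497,.405,.106],110)"
```

```text
t 3.85 tcp [0.497 0.405 0.108] yaw 110.2 shift [-0.3 -0.1  1.9] turnz 0.2 (other end -179.8) | shift after turn [-0.3 -0.1  1.9] tilt [ 0.001  0.001 -1.   ] F [0.3 0.  1. ] open 0.0399 g 0.0
```

Request:
{"name": "apply_moves", "arguments": {
  "plan": [
    [[0,0,0,0,0,0,1],[0,0,0,0,0,0,1],[0,0,0,0,0,0,1],[0,0,0,0,0,0,1],[0,0,0,0,0,0,1]]
  ]
}}

```text
t: 4.47
tool_pos: [0.4967, 0.405, 0.1069]
orientation: [[-0.345, 0.938, -0.0], [0.938, 0.345, 0.0], [0.0, 0.0, -1.0]]
wrist_force: [0.4, -0.5, -0.1]
opening: 0.0007
grasp_force: 0.0
```

Request:
{"name": "apply_moves", "arguments": {
  "plan": [
    [[0,0,-5,0,-5.7,0,1],[0,0,-5,0,-5.7,0,1],[0,0,-5,0,-5.7,0,1],[0,0,-5,0,-5.7,0,1],[0,0,-5,0,-5.7,0,1]]
  ]
}}

```text
t: 5.1
tool_pos: [0.4721, 0.3907, 0.107]
orientation: [[-0.712, 0.703, 0.0], [0.703, 0.712, 0.0], [-0.0, 0.0, -1.0]]
wrist_force: [-0.3, -0.7, 0.7]
opening: 0.0003
grasp_force: 0.0
```

```bash
python3 -c "
from h import *
go([.473,.391,.106],135);save('wrist','w2.png')"
```

```text
t 5.1 tcp [0.472 0.391 0.107] yaw 135.4 shift [-0.4  0.8  1. ] turnz 0.4 (other end -179.6) | shift after turn [-0.4  0.8  1. ] tilt [-0.  0. -1.] F [-0.3 -0.7  0.7] open 0.0003 g 0.0
```

View pics/w2.png

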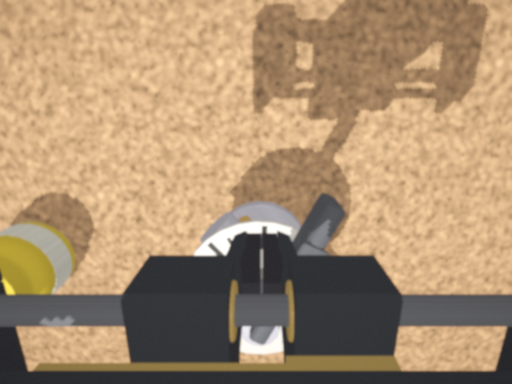

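The fingers missed the lever, since they shut fully; it shows at (325,215), unmoved. I'll triangulate its tip between the two wrist views and the fixed cameras.

```bash
python3 - <<'E'
from h import *
C2=cam('wrist')
K=C2[0];T=np.array(robot.calibration('wrist')['T_tool_cam'])
def mk(p,yaw):
    a=np.radians(yaw);M=np.eye(4);M[:3,:3]=[[np.cos(a),np.sin(a),0],[np.sin(a),-np.cos(a),0],[0,0,-1.]];M[:3,3]=p
    M=np.linalg.inv(M@T);return K,M[:3,:3],M[:3,3]
C1=mk([.4908,.3773,.2999],105.9)
f=1.5625
print('tcp px',proj(C2,robot.read_state()['tool_pos']))
print('tip', onz('',(273,120),.133,C1),onz('',(333,203),.133,C2))
print(tri([(C1,(273,119)),(C2,(333,201))]))
print('scene/side',tri([(cam('scene'),(604/f,188/f)),(cam('side'),(354/f,189/f))]))
print('all',tri([(C1,(273,119)),(C2,(333,201)),(cam('scene'),(604/f,188/f)),(cam('side'),(354/f,189/f))]))
r1=robot.landmark_of('scene','lever_grip');r2=robot.landmark_of('side','lever_grip');rw=robot.landmark_of('wrist','lever_grip')
for r in (r1,r2,rw): print([(q['xy'],q['p']) for q in r[:2]])
save('scene','s2.png');save('side','d2.png')
a=cv2.imread('pics/s2.png')[80:200,310:430];b=cv2.imread('pics/d2.png')[80:200,180:300]
cv2.imwrite('pics/v2.png',cv2.resize(np.hstack([a,b]),(800,400),interpolation=cv2.INTER_CUBIC))
E
```

```text
tcp px [262.018 225.135]
tip [0.488 0.432 0.133] [0.481 0.433 0.133]
(array([0.489, 0.432, 0.11 ]), np.float64(0.000374275506936794))
scene/side (array([0.492, 0.43 , 0.123]), np.float64(0.0026967015882177732))
all (array([0.489, 0.433, 0.119]), np.float64(0.005425068313396815))
[]
[([231.6, 123.5], 0.62)]
[([306.9, 241.8], 0.83)]
```

View pics/v2.png

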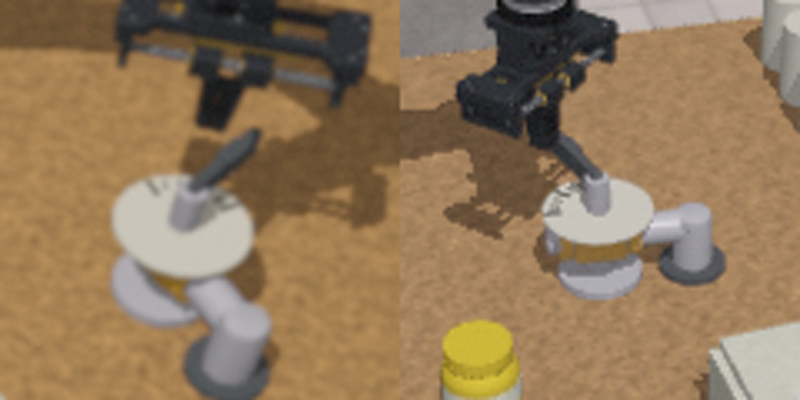

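```bash
python3 - <<'E'
from h import *
p=robot.read_state()['tool_pos']
for c in ['scene','side']:
    print(c,proj(cam(c),p),'lever hub',proj(cam(c),[.519,.345,.133]),proj(cam(c),[.519,.345,.12]),'tip',proj(cam(c),[.489,.432,.133]),proj(cam(c),[.489,.432,.107]))
f=.3
print('fingertip tri',tri([(cam('scene'),(310+212*f,80+127*f)),(cam('side'),(180+143*f,80+145*f))]))
print('finger back',tri([(cam('scene'),(310+205*f,80+85*f)),(cam('side'),(180+143*f,80+100*f))]))
print('levertip',tri([(cam('scene'),(310+258*f,80+133*f)),(cam('side'),(180+155*f,80+140*f))]))
print('hub top',tri([(cam('scene'),(310+190*f,80+190*f)),(cam('side'),(180+197*f,80+178*f))]))
E
```

```text
scene [369.726 125.347] lever hub [368.841 134.144] [367.716 137.589] tip [387.333 117.407] [384.816 124.305]
side [223.095 130.965] lever hub [238.586 130.227] [238.7   133.428] tip [225.318 117.732] [225.672 124.014]
fingertip tri (array([0.474, 0.395, 0.134]), np.float64(0.0004672903016027702))
finger back (array([0.476, 0.371, 0.196]), np.float64(0.008279995383821353))
levertip (array([0.491, 0.433, 0.119]), np.float64(0.006230362633235791))
hub top (array([0.519, 0.341, 0.123]), np.float64(0.0009822767884693042))
```

```bash
python3 - <<'E'
from h import *
T=np.linalg.inv(np.array(robot.calibration('wrist')['T_tool_cam']));K=cam('wrist')[0]
for z in (0,-.01,-.02,-.03,-.04):
    p=K@(T@[0,0,z,1])[:3];print(z,p[:2]/p[2])
im=cv2.imread('pics/w2.png');g=cv2.cvtColor(im,cv2.COLOR_BGR2GRAY);print(g[215:262:2,255],g[215:262:2,270])
cv2.imwrite('pics/w2c.png',cv2.resize(im[190:300,200:360],(800,550),interpolation=cv2.INTER_CUBIC))
E
```

```text
0 [262.032 225.13 ]
-0.01 [262.083 231.712]
-0.02 [262.14  239.011]
-0.03 [262.204 247.15 ]
-0.04 [262.275 256.283]
[168 167 170 213 255 255 255 255 255 182  51  44  45  43  45  43  44  45
  44  43  44  43  44  43] [171 170 170 189 249 255 255 255 254 180  50  42  43  41  44  44  43  44
  45  43  44  43  44  42]
```

View pics/w2c.png

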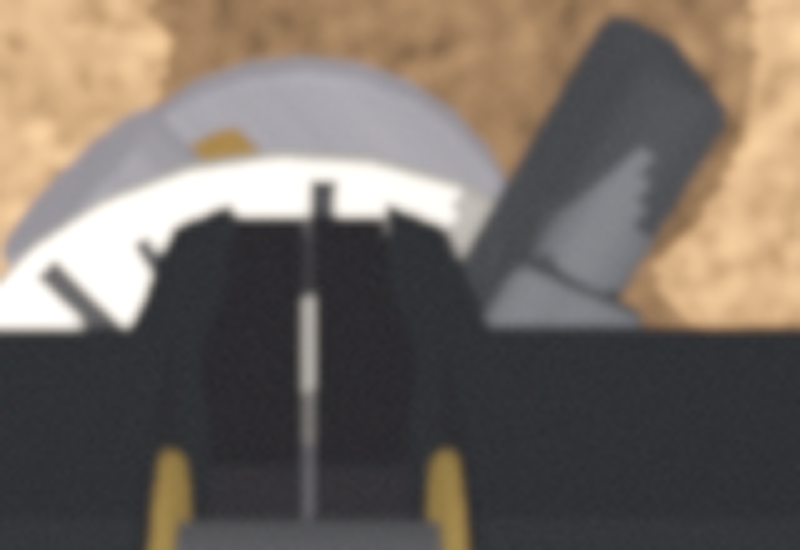

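The tips show about 25 mm higher than the reported TCP, in both the fixed cameras and the wrist view, so the fingers passed over the lever. I'll go back above it, open, and descend deeper with force checks.

Request:
{"name": "apply_moves", "arguments": {
  "plan": [
    [[0,0,0,0,0,-25,-1],[0,0,8,0,9,0,-1],[0,0,8,0,9,0,-1],[0,0,9,0,10,0,-1],[0,0,0,0,0,0,-1]]
  ]
}}

```text
t: 6.02
tool_pos: [0.495, 0.408, 0.1319]
orientation: [[-0.346, 0.938, 0.001], [0.938, 0.346, 0.0], [-0.0, 0.001, -1.0]]
wrist_force: [0.2, -0.2, 0.1]
opening: 0.0484
grasp_force: 0.0
```

Request:
{"name": "apply_moves", "arguments": {
  "plan": [
    [[0,0,0,0,0,0,-1],[0,0,0,0,0,0,-1],[0,0,0,0,0,0,-1],[0,0,0,0,0,0,-1],[0,0,0,0,0,0,-1]]
  ]
}}

```text
t: 6.65
tool_pos: [0.4944, 0.4074, 0.132]
orientation: [[-0.345, 0.938, -0.0], [0.938, 0.345, 0.0], [0.0, -0.0, -1.0]]
wrist_force: [-0.7, 1.3, 0.8]
opening: 0.0883
grasp_force: 0.0
```

```bash
python3 -c "
from h import *
go([.496,.407,.091],110);save('wrist','w3.png')
for q in robot.landmark_of('wrist','lever_grip'): print(q['xy'],q['p'],onz('wrist',q['xy'],.12))
"
```

```text
t 6.65 tcp [0.494 0.407 0.132] yaw 110.2 shift [-0.9  1.3 41. ] turnz 0.2 (other end -179.8) | shift after turn [-0.9  1.3 41. ] tilt [ 0. -0. -1.] F [-0.7  1.3  0.8] open 0.0883 g 0.0
[262.1, 218.8] 0.59 [0.494 0.407 0.12 ]
```

View pics/w3.png

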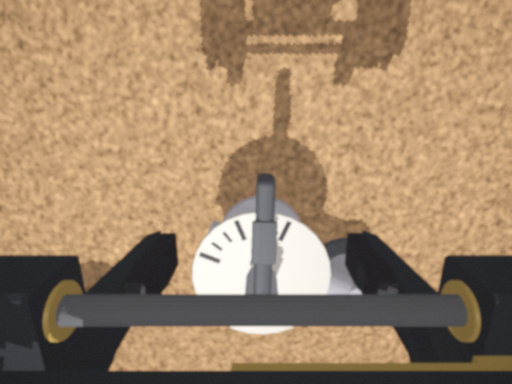

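Lever centred between the fingers at column 264, about midway between the 0 tick (286,231) and the 45 tick (240,231). So it starts at about 22°.

Request:
{"name": "apply_moves", "arguments": {
  "plan": [
    [[0,0,0,0,0,20,-1],[0,0,0,0,0,12,-1],[0,0,0,0,0,8,-1],[0,0,0,0,0,0,0],[0,0,0,0,0,0,1]]
  ]
}}

```text
t: 7.38
tool_pos: [0.4948, 0.4077, 0.0924]
orientation: [[-0.345, 0.938, 0.001], [0.938, 0.345, 0.001], [0.0, 0.001, -1.0]]
wrist_force: [-0.0, -0.1, 0.1]
opening: 0.0699
grasp_force: 0.0
```

Request:
{"name": "apply_moves", "arguments": {
  "plan": [
    [[0,0,0,0,0,0,1],[0,0,0,0,0,0,1],[0,0,0,0,0,0,1],[0,0,0,0,0,0,1],[0,0,0,0,0,0,1]]
  ]
}}

```text
t: 8.0
tool_pos: [0.4945, 0.4075, 0.0919]
orientation: [[-0.345, 0.938, 0.0], [0.938, 0.345, 0.0], [0.0, 0.0, -1.0]]
wrist_force: [0.9, 0.2, 0.9]
opening: 0.0201
grasp_force: 0.0
```

Request:
{"name": "apply_moves", "arguments": {
  "plan": [
    [[0,0,0,0,0,0,1],[0,0,0,0,0,0,1]]
  ]
}}

```text
t: 8.25
tool_pos: [0.4948, 0.4078, 0.092]
orientation: [[-0.345, 0.939, 0.001], [0.939, 0.345, 0.001], [0.0, 0.001, -1.0]]
wrist_force: [1.1, 1.2, -1.3]
opening: 0.0117
grasp_force: 30.0
```

Request:
{"name": "apply_moves", "arguments": {
  "plan": [
    [[0,0,-5,0,-5.7,0,1],[0,0,-5,0,-5.7,0,1],[0,0,-5,0,-5.7,0,1],[0,0,-5,0,-5.7,0,1],[0,0,-4,0,-4.5,0,1]]
  ]
}}

```text
t: 8.88
tool_pos: [0.4711, 0.3932, 0.092]
orientation: [[-0.698, 0.716, 0.0], [0.716, 0.698, -0.001], [-0.001, -0.0, -1.0]]
wrist_force: [0.5, -0.9, -0.3]
opening: 0.0115
grasp_force: 30.0
```

Request:
{"name": "apply_moves", "arguments": {
  "plan": [
    [[0,0,0,0,0,0,-1],[0,0,0,0,0,0,-1],[0,0,0,0,0,0,-1],[0,0,0,0,0,0,-1],[0,0,0,0,0,0,-1]]
  ]
}}

```text
t: 9.5
tool_pos: [0.4709, 0.3941, 0.0919]
orientation: [[-0.697, 0.717, 0.0], [0.717, 0.697, 0.0], [0.0, 0.0, -1.0]]
wrist_force: [-0.6, 0.3, 0.2]
opening: 0.0594
grasp_force: 0.0
```

Request:
{"name": "apply_moves", "arguments": {
  "plan": [
    [[0,0,0,0,0,-30,-1],[0,0,0,0,0,-50,-1],[0,0,0,-20,0,-50,-1],[0,0,0,-20,0,-50,-1]]
  ]
}}

```text
t: 10.0
tool_pos: [0.4988, 0.365, 0.2736]
orientation: [[-0.698, 0.716, -0.0], [0.716, 0.698, 0.0], [0.0, 0.0, -1.0]]
wrist_force: [1.4, -0.6, -0.8]
opening: 0.0881
grasp_force: 0.0
```

```bash
python3 -c "
from h import *
go([.496,.407,.091],110);save('wrist','w4.png')
im=cv2.imread('pics/w4.png');cv2.imwrite('pics/w4c.png',cv2.resize(im[60:260,170:370],(600,600),interpolation=cv2.INTER_CUBIC))
for q in robot.landmark_of('wrist','lever_grip'): print(q['xy'],q['p'],onz('wrist',q['xy'],.12))
"
```

```text
t 10.0 tcp [0.499 0.365 0.274] yaw 134.2 shift [ 32.1  27.2 182.6] turnz 24.2 (other end -155.8) | shift after turn [ 40.4  11.7 182.6] tilt [ 0.  0. -1.] F [ 1.4 -0.6 -0.8] open 0.0881 g 0.0
[258.9, 137.1] 0.7 [0.479 0.39  0.12 ]
```

View pics/w4c.png

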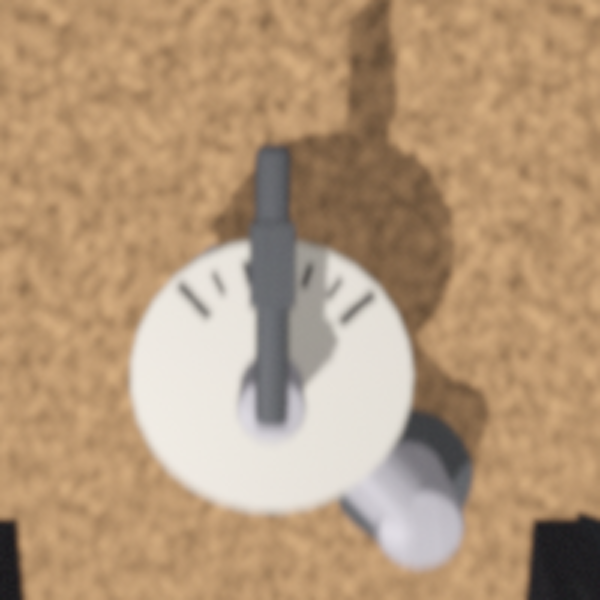

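The lever lies along the image vertical (column 272 in the crop). The tick pairs bisect about 3° to its right, suggesting roughly 48°. I'll fit this numerically.

```bash
python3 - <<'E'
from h import *
C=cam('wrist')
P=lambda u,v,z:onz('',(170+u/3,60+v/3),z,C)[:2]
im=cv2.imread('pics/w4c.png');g=im.min(2)
m=(g>190).astype(np.uint8);n,l,st,ce=cv2.connectedComponentsWithStats(m);i=1+np.argmax(st[1:,4])
h=cv2.convexHull(np.argwhere(l==i)[:,::-1].astype(np.float32))[:,0]
W=np.array([P(*p,.086) for p in h]);A=np.c_[2*W,np.ones(len(W))];s=np.linalg.lstsq(A,(W**2).sum(1),rcond=None)[0];c=s[:2];print('c',c,'r',np.sqrt(s[2]+c@c))
ang=lambda p,q:np.degrees(np.arctan2(*(p-q)[::-1]))
for n_,t in {0:(357,308),15:(336,288),30:(307,275),60:(250,275),75:(218,284),90:(194,300)}.items(): print(n_,ang(P(*t,.086),c)-n_)
print('lever',ang(P(273,152,.133),P(271,415,.133)),ang(P(273,152,.133),c))
E
```

```text
c [0.551 0.341] r 0.07445352008319844
0 113.74845901864643
15 109.45366413818195
30 105.73444024046219
60 95.24627615925485
75 91.05304281970984
90 85.48849643308634
lever 133.38699210265847 142.01738710970295
```

```bash
python3 - <<'E'
from h import *
C=cam('wrist')
P=lambda u,v,z:onz('',(170+u/3,60+v/3),z,C)[:2]
ang=lambda p,q:np.degrees(np.arctan2(*(p-q)[::-1]))
pts=[(130,377),(414,377),(272,515),(170,277),(374,277),(166,472)]
W=np.array([P(*p,.086) for p in pts]);A=np.c_[2*W,np.ones(len(W))];s=np.linalg.lstsq(A,(W**2).sum(1),rcond=None)[0];c=s[:2];r=np.sqrt(s[2]+c@c);print('c',c,'r',r,np.linalg.norm(W-c,axis=1))
tk={0:(357,308),15:(336,288),30:(307,275),60:(250,275),75:(218,284),90:(194,300)}
v=[ang(P(*t,.086),c)-n for n,t in tk.items()];print(v,np.mean(v))
print('lever',ang(P(273,152,.133),P(271,415,.133)),ang(P(273,152,.133),c))
E
```

```text
c [0.527 0.343] r 0.060060259213450984 [0.059 0.059 0.06  0.06  0.061 0.061]
[np.float64(86.05432869696743), np.float64(85.66569453021464), np.float64(86.37206351758363), np.float64(84.85880259808908), np.float64(86.48294407279477), np.float64(85.92669334496594)] 85.89342112676927
lever 133.38699210265847 133.88198196615355
```

Lever stands at about 48° (tolerance 39–51) and is released. Next I go over the plinth, closing the fingers on the way.

Request:
{"name": "apply_moves", "arguments": {
  "plan": [
    [[0,0,-10,0,0,-10,1],[0,0,-10,0,0,0,1],[0,0,-10,0,0,0,1],[0,0,-10,0,0,0,1],[0,0,-6,0,0,0,1]]
  ]
}}

```text
t: 10.72
tool_pos: [0.4981, 0.3652, 0.2809]
orientation: [[-1.0, -0.008, -0.002], [-0.008, 1.0, -0.001], [0.002, -0.001, -1.0]]
wrist_force: [0.2, 0.0, -0.2]
opening: 0.0405
grasp_force: 0.0
```

Request:
{"name": "apply_moves", "arguments": {
  "plan": [
    [[0,0,0,-12,56,-3,1],[0,0,0,-12,56,-3,1],[0,0,0,-12,56,-3,1],[0,0,0,-12,56,-3,1],[0,0,0,-12,56,-3,1]]
  ]
}}

```text
t: 11.35
tool_pos: [0.5562, 0.6252, 0.2954]
orientation: [[-1.0, -0.005, -0.001], [-0.005, 1.0, -0.0], [0.001, -0.0, -1.0]]
wrist_force: [2.3, 0.7, -0.3]
opening: 0.0001
grasp_force: 0.0
```

Request:
{"name": "apply_moves", "arguments": {
  "plan": [
    [[0,0,0,-12,57,0,1],[0,0,0,-12,57,0,1]]
  ]
}}

```text
t: 11.6
tool_pos: [0.5618, 0.6529, 0.2769]
orientation: [[-1.0, 0.004, 0.03], [0.004, 1.0, -0.014], [-0.03, -0.014, -0.999]]
wrist_force: [0.4, -1.0, -1.5]
opening: 0.0008
grasp_force: 0.0
```

```bash
python3 -c "
from h import *
go([.652,-.024,.14],180);save('wrist','w5.png');C=cam('wrist')
for n,z in (('latch_top',.095),('plinth',0),('drawer_front',.065)):
  for q in robot.landmark_of('wrist',n)[:2]: print(n,q['xy'],q['p'],onz('wrist',q['xy'],z,C))
"
```

```text
t 11.6 tcp [0.562 0.653 0.277] yaw 179.8 shift [ -88.8 -674.4  149.3] turnz -0.2 (other end 179.8) | shift after turn [ -90.2 -676.9  136.9] tilt [-0.03  -0.014 -0.999] F [ 0.4 -1.  -1.5] open 0.0008 g 0.0
```

View pics/w5.png

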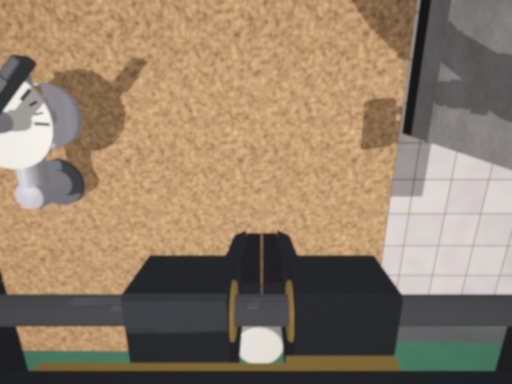

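Wrong sign on y (tool y is +world y here), so I'll go back and level the tool.

```bash
cat >> h.py <<'E'
from scipy.spatial.transform import Rotation as Ro
def level(yaw):
    R=np.array(robot.read_state()['orientation']);a=np.radians(yaw);T=np.array([[np.cos(a),np.sin(a),0],[np.sin(a),-np.cos(a),0],[0,0,-1.]])
    print('turn deg',np.round(np.degrees(Ro.from_matrix(R.T@T).as_rotvec()),2))
E
python3 -c "
from h import *
level(180);go([.585,-.03,.3],180)"
```

```text
turn deg [0.5  0.22 0.59]
t 11.8 tcp [0.551 0.66  0.28 ] yaw -179.4 shift [ -26.8 -690.4  -25.7] turnz 0.6 (other end -179.4) | shift after turn [ -33.9 -690.3  -19.8] tilt [-0.004  0.009 -1.   ] F [-0.1 -1.   0.2] open 0.0002 g 0.0
```

Request:
{"name": "apply_moves", "arguments": {
  "plan": [
    [[0,0,0,0,-55,0,1],[0,0,0,0,-60,0,1],[0,0,0,0,-60,0,1],[0,0,0,0,-60,0,1],[0,0,0,0,-60,0,1]]
  ]
}}

```text
t: 12.42
tool_pos: [0.5602, 0.3947, 0.2826]
orientation: [[-1.0, -0.004, 0.009], [-0.004, 1.0, 0.009], [-0.01, 0.009, -1.0]]
wrist_force: [1.2, 0.1, -0.5]
opening: 0.0002
grasp_force: 0.0
```

Request:
{"name": "apply_moves", "arguments": {
  "plan": [
    [[0,0,0,0,-60,0,1],[0,0,0,0,-60,0,1],[0,0,0,0,-60,0,1],[0,0,0,0,-60,0,1],[0,0,0,0,-60,0,1]]
  ]
}}

```text
t: 13.05
tool_pos: [0.5622, 0.0953, 0.2804]
orientation: [[-1.0, -0.003, 0.011], [-0.003, 1.0, 0.009], [-0.011, 0.009, -1.0]]
wrist_force: [0.8, -0.9, 0.4]
opening: 0.0006
grasp_force: 0.0
```

```bash
python3 -c "
from h import *
level(180);go([.585,-.03,.3],180)"
```

```text
turn deg [0.49 0.62 0.2 ]
t 13.05 tcp [0.562 0.095 0.28 ] yaw -179.8 shift [ -22.6 -125.2  -20.4] turnz 0.2 (other end -179.8) | shift after turn [ -22.8 -125.3  -19.6] tilt [-0.011  0.009 -1.   ] F [ 0.8 -0.9  0.4] open 0.0006 g 0.0
```

Request:
{"name": "apply_moves", "arguments": {
  "plan": [
    [[0.5,0.6,0.2,0,0,0,1],[0,0,0,-10,-60,-10,1],[0,0,0,-10,-60,-10,1]]
  ]
}}

```text
t: 13.42
tool_pos: [0.5833, -0.0216, 0.3008]
orientation: [[-1.0, -0.005, 0.001], [-0.005, 1.0, 0.001], [-0.001, 0.001, -1.0]]
wrist_force: [1.4, -0.3, -0.4]
opening: 0.0007
grasp_force: 0.0
```

```bash
python3 -c "
from h import *
go([.652,-.024,.14],180);save('wrist','w6.png');C=cam('wrist')
for n,z in (('latch_top',.095),('plinth',0),('drawer_front',.065)):
  for q in robot.landmark_of('wrist',n)[:2]: print(n,q['xy'],q['p'],onz('wrist',q['xy'],z,C))
"
```

```text
t 13.425 tcp [ 0.583 -0.022  0.301] yaw -179.7 shift [-68.6  -2.8 160.9] turnz 0.3 (other end -179.7) | shift after turn [-68.7  -2.4 160.8] tilt [-0.001  0.001 -1.   ] F [ 1.4 -0.3 -0.4] open 0.0007 g 0.0
latch_top [261.7, 210.6] 0.69 [ 0.653 -0.036  0.095]
latch_top [106.8, 149.8] 0.42 [ 0.57  -0.231  0.095]
plinth [259.2, 157.7] 0.96 [ 0.6  -0.04  0.  ]
drawer_front [260.7, 155.8] 0.79 [ 0.585 -0.037  0.065]
```

View pics/w6.png

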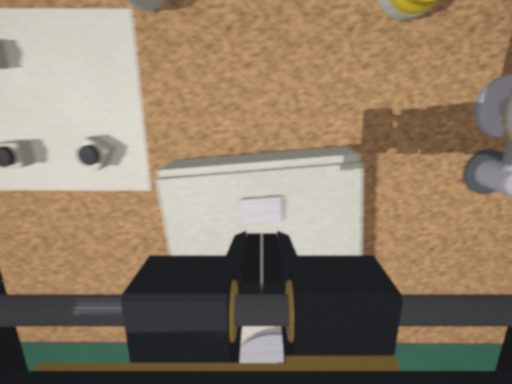

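Pad at pixel (262,210); allowing for motion during the picture, its centre is about (0.653,-0.026). The top's front edge tilts about 3.7°. Now the descent onto the pad.

```bash
python3 -c "
from h import *
go([.653,-.026,.14],180)
for q in [q for q in robot.landmark_of('wrist','latch_top')][:1]: pass
save('wrist','w7.png') if 0 else None
C=cam('wrist');robot.get_image('wrist')
for q in robot.landmark_of('wrist','latch_top')[:1]: print(q['xy'],onz('',q['xy'],.095,C))
go([.653,-.026,.14],180)
"
```

```text
t 13.625 tcp [ 0.583 -0.022  0.3  ] yaw 180.0 shift [-69.7  -3.4 160.2] turnz -0.0 (other end 180.0) | shift after turn [-69.8  -3.5 160.2] tilt [-0. -0. -1.] F [-0.   1.6 -0.7] open 0.0003 g 0.0
[263.6, 213.4] [ 0.654 -0.017  0.095]
t 13.775 tcp [ 0.583 -0.02   0.3  ] yaw -179.6 shift [-70.2  -6.7 159.7] turnz 0.4 (other end -179.6) | shift after turn [-70.1  -6.3 159.8] tilt [ 0.001 -0.    -1.   ] F [ 0.5 -0.3 -1.4] open 0.0005 g 0.0
```

Request:
{"name": "apply_moves", "arguments": {
  "plan": [
    [[0,0,0,-35,-2,50,1],[0,0,0,-35,-1,50,1],[0,0,0,0,0,45,1],[0,0,0,0,0,30,1],[0,0,0,0,0,0,1]]
  ]
}}

```text
t: 14.4
tool_pos: [0.651, -0.0235, 0.122]
orientation: [[-1.0, -0.006, -0.006], [-0.006, 1.0, -0.001], [0.006, -0.001, -1.0]]
wrist_force: [0.5, 0.5, -0.0]
opening: 0.0003
grasp_force: 0.0
```

Request:
{"name": "apply_moves", "arguments": {
  "plan": [
    [[0,0,0,0,0,10,1],[0,0,0,0,0,8,1],[0,0,0,0,0,5,1],[0,0,0,0,0,4,1]]
  ]
}}

```text
t: 14.9
tool_pos: [0.6534, -0.0259, 0.0975]
orientation: [[-1.0, -0.003, -0.0], [-0.003, 1.0, -0.002], [0.0, -0.002, -1.0]]
wrist_force: [-0.4, -0.7, 0.1]
opening: 0.0003
grasp_force: 0.0
```

Request:
{"name": "apply_moves", "arguments": {
  "plan": [
    [[0,0,0,0,0,5,1],[0,0,0,0,0,3,1],[0,0,0,0,0,0,1]]
  ]
}}

```text
t: 15.28
tool_pos: [0.6531, -0.0259, 0.0891]
orientation: [[-1.0, -0.003, -0.001], [-0.003, 1.0, -0.002], [0.001, -0.002, -1.0]]
wrist_force: [0.7, 0.6, -0.9]
opening: 0.0007
grasp_force: 0.0
```

```bash
python3 -c "
from h import *
go([.653,-.026,.09],180);save('side','d3.png')
b=cv2.imread('pics/d3.png')[150:270,230:390];cv2.imwrite('pics/d3c.png',cv2.resize(b,(800,600),interpolation=cv2.INTER_CUBIC))"
```

```text
t 15.275 tcp [ 0.653 -0.026  0.089] yaw -179.8 shift [ 0.1 -0.1 -0.9] turnz 0.2 (other end -179.8) | shift after turn [ 0.1 -0.1 -0.9] tilt [ 0.001 -0.002 -1.   ] F [ 0.7  0.6 -0.9] open 0.0007 g 0.0
```

View pics/d3c.png

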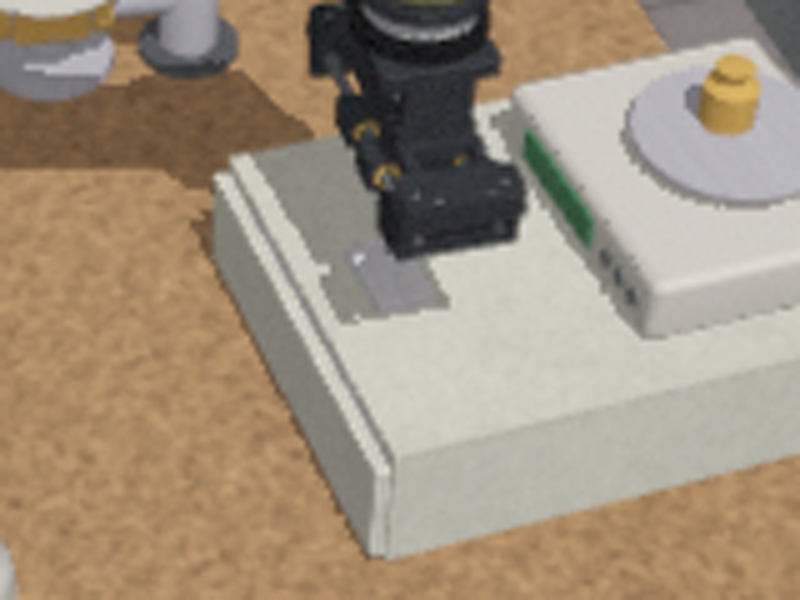

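The tip is still clear of the pad, so the offset is real. Continuing down in small steps and watching the force.

Request:
{"name": "apply_moves", "arguments": {
  "plan": [
    [[0,0,0,0,0,5,1],[0,0,0,0,0,4,1],[0,0,0,0,0,0,1]]
  ]
}}

```text
t: 15.7
tool_pos: [0.6528, -0.0259, 0.0798]
orientation: [[-1.0, -0.003, -0.002], [-0.003, 1.0, -0.002], [0.002, -0.002, -1.0]]
wrist_force: [-0.4, -0.8, -0.8]
opening: -0.0
grasp_force: 0.0
```

Request:
{"name": "apply_moves", "arguments": {
  "plan": [
    [[0,0,0,0,0,4,1],[0,0,0,0,0,3,1],[0,0,0,0,0,0,1]]
  ]
}}

```text
t: 16.08
tool_pos: [0.653, -0.0259, 0.073]
orientation: [[-1.0, -0.003, -0.001], [-0.003, 1.0, -0.002], [0.001, -0.002, -1.0]]
wrist_force: [0.6, -0.8, 0.4]
opening: 0.0004
grasp_force: 0.0
```

Request:
{"name": "apply_moves", "arguments": {
  "plan": [
    [[0,0,0,0,0,3,1],[0,0,0,0,0,0,1]]
  ]
}}

```text
t: 16.32
tool_pos: [0.653, -0.0259, 0.0701]
orientation: [[-1.0, -0.003, -0.001], [-0.003, 1.0, -0.002], [0.001, -0.002, -1.0]]
wrist_force: [0.1, 0.2, -0.4]
opening: 0.0006
grasp_force: 0.0
```

Request:
{"name": "apply_moves", "arguments": {
  "plan": [
    [[0,0,0,0,0,3,1],[0,0,0,0,0,0,1]]
  ]
}}

```text
t: 16.58
tool_pos: [0.653, -0.0259, 0.0671]
orientation: [[-1.0, -0.003, -0.001], [-0.003, 1.0, -0.002], [0.001, -0.002, -1.0]]
wrist_force: [-0.6, 0.8, -0.2]
opening: 0.0004
grasp_force: 0.0
```

Request:
{"name": "apply_moves", "arguments": {
  "plan": [
    [[0,0,0,0,0,3,1],[0,0,0,0,0,0,1]]
  ]
}}

```text
t: 16.82
tool_pos: [0.653, -0.0259, 0.064]
orientation: [[-1.0, -0.003, -0.001], [-0.003, 1.0, -0.002], [0.001, -0.002, -1.0]]
wrist_force: [-1.0, 0.8, 0.2]
opening: 0.0003
grasp_force: 0.0
```

Request:
{"name": "apply_moves", "arguments": {
  "plan": [
    [[0,0,0,0,0,3,1],[0,0,0,0,0,0,1]]
  ]
}}

```text
t: 17.08
tool_pos: [0.6532, -0.0259, 0.0612]
orientation: [[-1.0, -0.003, -0.001], [-0.003, 1.0, -0.002], [0.001, -0.002, -1.0]]
wrist_force: [-0.0, -0.4, 0.1]
opening: 0.0008
grasp_force: 0.0
```

Request:
{"name": "apply_moves", "arguments": {
  "plan": [
    [[0,0,0,0,0,2,1],[0,0,0,0,0,2,1],[0,0,0,0,0,0,1]]
  ]
}}

```text
t: 17.45
tool_pos: [0.6531, -0.0259, 0.057]
orientation: [[-1.0, -0.003, -0.001], [-0.003, 1.0, -0.002], [0.001, -0.002, -1.0]]
wrist_force: [-1.4, 0.0, 2.0]
opening: 0.0002
grasp_force: 0.7
```

Request:
{"name": "apply_moves", "arguments": {
  "plan": [
    [[0,0,0,0,0,2,1],[0,0,0,0,0,2,1],[0,0,0,0,0,0,1]]
  ]
}}

```text
t: 17.82
tool_pos: [0.6532, -0.0259, 0.0533]
orientation: [[-1.0, -0.003, -0.001], [-0.003, 1.0, -0.002], [0.001, -0.002, -1.0]]
wrist_force: [-0.6, -0.4, 3.1]
opening: 0.0007
grasp_force: 1.8
```

```bash
python3 -c "
from h import *
go([.653,-.026,.09],180);save('side','d4.png');save('scene','s4.png')
b=cv2.imread('pics/d4.png')[150:250,250:350];a=cv2.imread('pics/s4.png')[170:270,220:320];cv2.imwrite('pics/v4.png',cv2.resize(np.hstack([a,b]),(800,400),interpolation=cv2.INTER_CUBIC))"
```

```text
t 17.825 tcp [ 0.653 -0.026  0.053] yaw -179.8 shift [  0.2  -0.2 -36.7] turnz 0.2 (other end -179.8) | shift after turn [  0.2  -0.1 -36.7] tilt [ 0.001 -0.002 -1.   ] F [-0.6 -0.4  3.1] open 0.0007 g 1.8
```

View pics/v4.png

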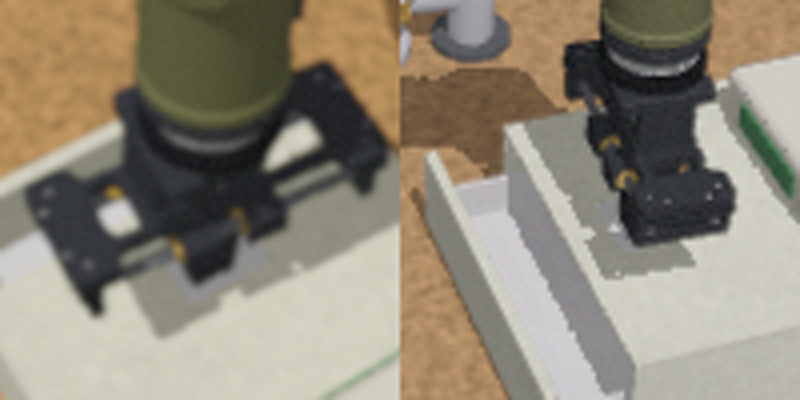

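The drawer is out. Contact was at TCP z 0.0585 for a pad at 0.095, so the real tips are about 36 mm behind the reported TCP. Next: retreat, check the finger length in the old wrist images, and locate the drawer and jars.

Request:
{"name": "apply_moves", "arguments": {
  "plan": [
    [[0,0,0,0,0,-50,1],[0,0,0,0,0,-60,1],[0,0,0,0,0,-60,0],[0,0,0,15,-30,-40,-0.5],[0,0,0,30,-50,-20,-0.5]]
  ]
}}

```text
t: 18.55
tool_pos: [0.6103, -0.1038, 0.286]
orientation: [[-1.0, -0.008, 0.004], [-0.008, 1.0, -0.001], [-0.004, -0.001, -1.0]]
wrist_force: [-1.5, -1.4, 0.1]
opening: 0.0283
grasp_force: 0.0
```

Request:
{"name": "apply_moves", "arguments": {
  "plan": [
    [[0,0,0,15,-55,0,-0.5],[0,0,0,15,-55,0,-0.5],[0,0,0,15,-55,0,-0.5],[0,0,0,15,-30,0,-0.5],[0,0,0,0,0,0,-0.5]]
  ]
}}

```text
t: 19.18
tool_pos: [0.5472, -0.3046, 0.2833]
orientation: [[-1.0, 0.003, -0.003], [0.003, 1.0, -0.004], [0.003, -0.004, -1.0]]
wrist_force: [0.1, 0.8, 1.1]
opening: 0.066
grasp_force: 0.0
```

```bash
python3 - <<'E'
from h import *
T=np.linalg.inv(np.array(robot.calibration('wrist')['T_tool_cam']));K=cam('wrist')[0]
for z in (0,-.02,-.03,-.036,-.045):
    p=K@(T@[.009,0,z,1])[:3];q=K@(T@[.009,.044,z,1])[:3];print(z,p[:2]/p[2],q[:2]/q[2])
go([.582,-.27,.1],180)
save('wrist','w8.png');C=cam('wrist')
for q in robot.landmark_of('wrist','jar0'): print('jar',q['xy'],round(q['p'],2),onz('',q['xy'],0,C))
for c in ('scene','side'):
    save(c,c+'8.png')
    for n,z in (('drawer_floor',.012),('drawer_front',.065),('plinth',0),('jar0',0)):
        for q in robot.landmark_of(c,n)[:4]: print(c,n,q['xy'],round(q['p'],2),onz(c,q['xy'],z))
im=cv2.imread('pics/w8.png')
cv2.imwrite('pics/w8b.png',np.vstack([im[:260],cv2.imread('pics/scene8.png')[130:384]]))
E
```

```text
0 [260.39  211.586] [331.229 211.498]
-0.02 [260.296 224.189] [338.964 224.093]
-0.03 [260.24  231.597] [343.511 231.495]
-0.036 [260.203 236.472] [346.504 236.368]
-0.045 [260.143 244.489] [351.425 244.38 ]
t 19.175 tcp [ 0.547 -0.305  0.283] yaw 179.8 shift [-35.2  35.5 183.1] turnz -0.2 (other end 179.8) | shift after turn [-34.8  34.6 183.3] tilt [ 0.003 -0.004 -1.   ] F [0.1 0.8 1.1] open 0.066 g 0.0
jar [287.8, 179.2] 0.95 [ 0.592 -0.26   0.   ]
jar [203.3, 178.9] 0.65 [ 0.592 -0.391  0.   ]
jar [192.9, 85.7] 0.58 [ 0.455 -0.399  0.   ]
scene drawer_floor [246.9, 220.8] 0.82 [ 0.546 -0.04   0.012]
scene drawer_front [238.0, 185.1] 0.56 [ 0.465 -0.025  0.065]
scene plinth [261.1, 235.9] 0.76 [ 0.598 -0.024  0.   ]
scene jar0 [119.9, 297.0] 0.76 [ 0.593 -0.395  0.   ]
scene jar0 [172.2, 271.5] 0.56 [ 0.587 -0.264  0.   ]
scene jar0 [103.9, 251.2] 0.54 [ 0.454 -0.402  0.   ]
side drawer_floor [271.8, 232.2] 0.7 [ 0.541 -0.033  0.012]
side drawer_front [251.2, 225.4] 0.91 [ 0.476 -0.043  0.065]
side plinth [289.6, 228.8] 0.88 [ 0.601 -0.02   0.   ]
side jar0 [327.3, 332.8] 0.89 [ 0.593 -0.393  0.   ]
side jar0 [308.4, 296.1] 0.63 [ 0.581 -0.275  0.   ]
side jar0 [276.5, 348.6] 0.55 [ 0.458 -0.406  0.   ]
```

View pics/w8b.png

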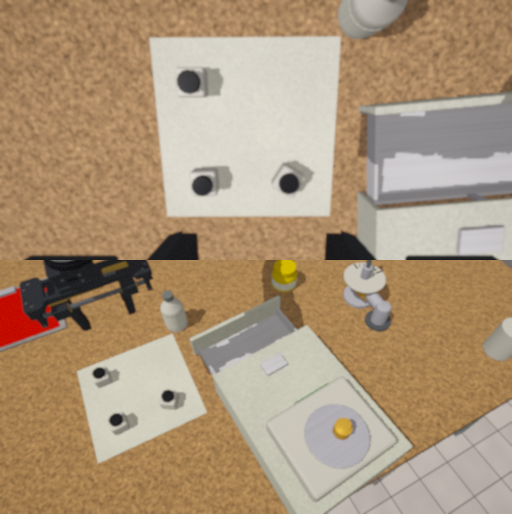

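Drawer is out at about (0.542,-0.032). Jar A, at wrist pixel (289,181), is rotated; B (203,184) and C (190,82) look nearly square. The tip rows confirm tips 35 mm behind the TCP. I'll fit jar pose and yaw from the masks.

```bash
cat >> h.py <<'E'
from scipy.optimize import minimize
def jars(c='wrist'):
    C=cam(c); robot.get_image(c); out=[]
    for q in robot.cut_out(c,'jar0'):
        m=q['pixels']; 
        if q['p']<.3 or m.sum()<60: continue
        x0=onz(c,q['xy'],.02,C)[:2]; k=4; ys,xs=np.nonzero(m); o=np.array([xs.min()-6,ys.min()-6]); sz=(np.array([xs.max(),ys.max()])-o+7)
        M=cv2.resize(m[o[1]:o[1]+sz[1],o[0]:o[0]+sz[0]].astype(np.uint8),None,fx=k,fy=k,interpolation=cv2.INTER_LINEAR)
        def f(v):
            a=np.radians(v[2]);ca,sa=np.cos(a),np.sin(a);P=[]
            for s in (-1,1):
                for t in (-1,1):
                    for z in (0,.033): P.append([v[0]+.0188*(s*ca-t*sa),v[1]+.0188*(s*sa+t*ca),z])
            for b in np.linspace(0,6.28,17): P.append([v[0]+.015*np.cos(b),v[1]+.015*np.sin(b),.044])
            u=np.array([(proj(C,p)-o+.5)*k-.5 for p in P]).astype(np.float32);I=np.zeros_like(M)
            cv2.fillConvexPoly(I,cv2.convexHull(np.round(u*16).astype(np.int32)),1,shift=4)
            return 1-(I&M).sum()/max((I|M).sum(),1)
        best=min((minimize(f,[*x0,a],method='Nelder-Mead',options=dict(initial_simplex=[[*x0,a],[x0[0]+.006,x0[1],a],[x0[0],x0[1]+.006,a],[*x0,a+12]],maxiter=120)) for a in (-40,-20,0,20,40)),key=lambda r:r.fun)
        v=best.x; out.append((q['p'],v[0],v[1],(v[2]+45)%90-45,1-best.fun)); print('%s p %.2f x %.4f y %.4f yaw %.1f iou %.3f'%((c,)+out[-1]))
    return out
E
python3 -c "
from h import *
go([.585,-.268,.15],180)
jars('wrist');jars('scene');jars('side')"
```

```text
t 19.775 tcp [ 0.549 -0.3    0.284] yaw -179.8 shift [-35.8  32.6 134. ] turnz 0.2 (other end -179.8) | shift after turn [-35.6  32.4 134.1] tilt [ 0.001 -0.002 -1.   ] F [-0.1 -0.1 -0. ] open 0.0664 g 0.0
wrist p 0.98 x 0.4497 y -0.3991 yaw -0.1 iou 0.944
wrist p 0.76 x 0.5886 y -0.3899 yaw 0.3 iou 0.896
wrist p 0.69 x 0.5861 y -0.2670 yaw -35.5 iou 0.874
scene p 0.65 x 0.5877 y -0.2687 yaw -26.9 iou 0.850
scene p 0.63 x 0.5903 y -0.3925 yaw 11.1 iou 0.832
scene p 0.58 x 0.4503 y -0.4004 yaw 7.4 iou 0.864
side p 0.90 x 0.5900 y -0.3938 yaw -7.8 iou 0.836
side p 0.78 x 0.5884 y -0.2678 yaw -26.4 iou 0.869
side p 0.66 x 0.4508 y -0.4026 yaw 3.0 iou 0.898
```

Request:
{"name": "apply_moves", "arguments": {
  "plan": [
    [[0,0,10,0,0,20,-0.5],[0,0,10,0,0,30,-0.5],[0,0,10,0,0,30,-0.5],[0,0,0,0,0,0,-0.5]]
  ]
}}

```text
t: 20.58
tool_pos: [0.5476, -0.3002, 0.2022]
orientation: [[-0.869, 0.495, -0.006], [0.495, 0.869, -0.001], [0.004, -0.003, -1.0]]
wrist_force: [0.0, 1.2, 0.6]
opening: 0.066
grasp_force: 0.0
```

```bash
python3 -c "
from h import *
go([.587,-.268,.04],150);jars('wrist');go([.587,-.268,.04],150)"
```

```text
t 20.575 tcp [ 0.548 -0.3    0.202] yaw 150.3 shift [-19.   48.  161.9] turnz 0.3 (other end -179.7) | shift after turn [-18.   47.6 162.2] tilt [ 0.004 -0.003 -1.   ] F [0.  1.2 0.6] open 0.066 g 0.0
wrist p 0.94 x 0.5869 y -0.2676 yaw -30.3 iou 0.920
wrist p 0.88 x 0.5889 y -0.3907 yaw 7.7 iou 0.873
t 20.675 tcp [ 0.55  -0.301  0.205] yaw 150.4 shift [-15.8  47.4 164.8] turnz 0.4 (other end -179.6) | shift after turn [-15.7  47.1 164.9] tilt [-0.001 -0.002 -1.   ] F [ 0.4 -0.4  0.7] open 0.0662 g 0.0
```

Request:
{"name": "apply_moves", "arguments": {
  "plan": [
    [[0,0,0,-9,24,50,-0.5],[0,0,0,-8,23,50,-0.5],[0,0,0,0,0,50,-0.5],[0,0,0,0,0,24,-0.5],[0,0,0,0,0,0,-0.5]]
  ]
}}

```text
t: 21.3
tool_pos: [0.5871, -0.2689, 0.0295]
orientation: [[-0.869, 0.496, -0.002], [0.496, 0.869, -0.002], [0.001, -0.002, -1.0]]
wrist_force: [0.1, -0.0, 0.7]
opening: 0.0659
grasp_force: 0.0
```

```bash
python3 -c "
from h import *
go([.587,-.268,-.016],150);jars('wrist');go([.587,-.268,-.016],150)"
```

```text
t 21.3 tcp [ 0.587 -0.269  0.029] yaw 150.3 shift [ 0.5  0.8 45.5] turnz 0.3 (other end -179.7) | shift after turn [ 0.5  0.7 45.5] tilt [ 0.001 -0.002 -1.   ] F [ 0.1 -0.   0.7] open 0.0659 g 0.0
wrist p 0.90 x 0.5861 y -0.2665 yaw -31.3 iou 0.929Traceback (most recent call last):
  File "<string>", line 3, in <module>
    go([.587,-.268,-.016],150);jars('wrist');go([.587,-.268,-.016],150)
                               ~~~~^^^^^^^^^
  File "h.py", line 43, in jars
    M=cv2.resize(m[o[1]:o[1]+sz[1],o[0]:o[0]+sz[0]].astype(np.uint8),None,fx=k,fy=k,interpolation=cv2.INTER_LINEAR)
cv2.error: OpenCV(4.12.0) /io/opencv/modules/imgproc/src/resize.cpp:4208: error: (-215:Assertion failed) !ssize.empty() in function 'resize'
```

Aligned. Descend gently and grip.

Request:
{"name": "apply_moves", "arguments": {
  "plan": [
    [[0,0,0,0,1,20,-0.5],[0,0,0,0,0,15,-0.5],[0,0,0,0,0,6,-0.5],[0,0,0,0,0,4,-0.5],[0,0,0,0,0,0,-0.5]]
  ]
}}

```text
t: 22.02
tool_pos: [0.5876, -0.2682, -0.0152]
orientation: [[-0.868, 0.497, -0.001], [0.497, 0.868, -0.002], [-0.0, -0.003, -1.0]]
wrist_force: [0.5, -0.5, -0.0]
opening: 0.0662
grasp_force: 0.0
```

Request:
{"name": "apply_moves", "arguments": {
  "plan": [
    [[0,0,0,0,0,0,1],[0,0,0,0,0,0,1],[0,0,0,0,0,0,1],[0,0,0,0,0,0,1],[0,0,0,0,0,0,1]]
  ]
}}

```text
t: 22.65
tool_pos: [0.5878, -0.2683, -0.0148]
orientation: [[-0.868, 0.497, -0.0], [0.497, 0.868, -0.003], [-0.001, -0.002, -1.0]]
wrist_force: [-0.7, 0.1, 2.7]
opening: 0.0377
grasp_force: 29.8
```

Gripped (37.7 mm, 30 N). Lift, turn to the plinth's yaw, and carry to the slot.

Request:
{"name": "apply_moves", "arguments": {
  "plan": [
    [[0,0,0,0,0,-20,1],[0,0,0,0,0,-50,1],[0,0,0,0,0,-60,1],[0,0,-10,0,0,0,1],[0,0,-10,0,0,0,1]]
  ]
}}

```text
t: 23.28
tool_pos: [0.5883, -0.2684, 0.1175]
orientation: [[-0.986, 0.165, 0.002], [0.165, 0.986, -0.004], [-0.002, -0.004, -1.0]]
wrist_force: [-0.6, 0.4, -0.5]
opening: 0.0378
grasp_force: 29.8
```

Request:
{"name": "apply_moves", "arguments": {
  "plan": [
    [[0,0,-10,0,0,0,1],[0,0,-3.5,0,0,0,1],[0,0,0,0,0,0,1]]
  ]
}}

```text
t: 23.65
tool_pos: [0.5877, -0.2682, 0.116]
orientation: [[-0.998, -0.063, -0.0], [-0.063, 0.998, -0.003], [0.0, -0.003, -1.0]]
wrist_force: [-0.0, 0.5, -0.8]
opening: 0.0373
grasp_force: 29.8
```

```bash
python3 -c "
from h import *
go([.5445,-.096,.115],183.7)"
```

```text
t 23.65 tcp [ 0.588 -0.268  0.116] yaw -176.4 shift [ 32.2 174.6   0.5] turnz -0.1 (other end 179.9) | shift after turn [ 32.  174.7   1. ] tilt [ 0.    -0.003 -1.   ] F [-0.   0.5 -0.8] open 0.0373 g 29.8
```

Request:
{"name": "apply_moves", "arguments": {
  "plan": [
    [[0,0,0,11,59,0,1],[0,0,0,11,58,0,1],[0,0,0,10,58,0,1],[0,0,0,0,0,0,1]]
  ]
}}

```text
t: 24.15
tool_pos: [0.5441, -0.0886, 0.1157]
orientation: [[-0.997, -0.073, -0.001], [-0.073, 0.997, 0.001], [0.0, 0.001, -1.0]]
wrist_force: [1.1, -1.0, -1.3]
opening: 0.0377
grasp_force: 29.8
```

```bash
python3 -c "
from h import *
go([.5445,-.096,.04],183.7);C=cam('wrist');save('wrist','w9.png')
for n,z in (('drawer_floor',.012),('drawer_front',.065),('plinth',0)):
  for q in robot.landmark_of('wrist',n)[:2]: print(n,q['xy'],round(q['p'],2),onz('',q['xy'],z,C))
for c in ('scene','side'):
  save(c,c+'9.png')
  for n in ('drawer_front','drawer_floor'):
    r=robot.cut_out(c,n)
    for q in r[:1]:
      ys,xs=np.nonzero(q['pixels']);print(c,n,round(q['p'],2),q['pixels'].sum(),xs.min(),xs.max(),ys.min(),ys.max())
im=cv2.imread('pics/w9.png');a=cv2.imread('pics/scene9.png')[140:300,180:340];b=cv2.imread('pics/side9.png')[150:310,200:360]
cv2.imwrite('pics/v9.png',np.vstack([cv2.resize(im[:300],(512,300)),cv2.resize(np.hstack([a,b]),(512,256),interpolation=cv2.INTER_CUBIC)]))
"
```

```text
t 24.15 tcp [ 0.544 -0.089  0.116] yaw -175.8 shift [ 0.1 -7.5 75.7] turnz 0.5 (other end -179.5) | shift after turn [ 0.1 -7.4 75.7] tilt [ 0.     0.001 -1.   ] F [ 1.1 -1.  -1.3] open 0.0377 g 29.8
drawer_floor [325.8, 183.9] 0.83 [ 0.542 -0.026  0.012]
drawer_front [344.1, 105.1] 0.84 [ 0.468 -0.034  0.065]
plinth [320.1, 231.8] 0.68 [ 0.596 -0.023  0.   ]
scene drawer_front 0.87 3626 191 295 166 244
scene drawer_floor 0.94 3668 190 296 167 244
side drawer_front 0.87 2902 237 306 194 270
side drawer_floor 0.64 2906 236 306 194 269
```

View pics/v9.png

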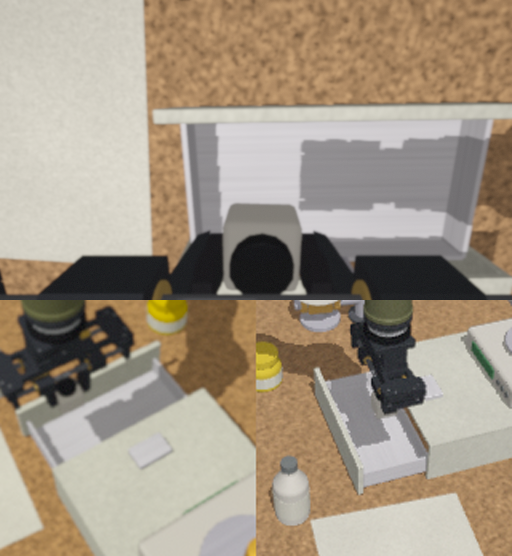

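The jar hangs over the open drawer and the tool is square to it. The floor centre (0.542,-0.027) agrees with the wall edges (columns 187 and 488 in the wrist view). Lower and release with a limited opening.

Request:
{"name": "apply_moves", "arguments": {
  "plan": [
    [[0,0,0,0,-7,40,1],[0,0,0,0,0,40,1],[0,0,0,0,0,25,1],[0,0,0,0,0,10,1],[0,0,0,0,0,0,1]]
  ]
}}

```text
t: 25.28
tool_pos: [0.5449, -0.1027, -0.0005]
orientation: [[-0.998, -0.064, -0.001], [-0.064, 0.998, -0.002], [0.001, -0.002, -1.0]]
wrist_force: [-0.2, -0.1, -0.8]
opening: 0.0377
grasp_force: 29.8
```

```bash
python3 -c "
from h import *
go([.5445,-.096,-.002],183.7)"
```

```text
t 25.275 tcp [ 0.545 -0.103 -0.001] yaw -176.3 shift [-0.   6.7  1.4] turnz -0.0 (other end 180.0) | shift after turn [-0.   6.7  1.5] tilt [ 0.001 -0.002 -1.   ] F [-0.2 -0.1 -0.8] open 0.0377 g 29.8
```

Request:
{"name": "apply_moves", "arguments": {
  "plan": [
    [[0,0,0,0,6,0,1],[0,0,0,0,0,1.5,1],[0,0,0,0,0,0,-0.2],[0,0,0,0,0,0,-0.2],[0,0,0,0,0,0,-0.2]]
  ]
}}

```text
t: 25.9
tool_pos: [0.5447, -0.0968, -0.0017]
orientation: [[-0.998, -0.064, -0.0], [-0.064, 0.998, -0.003], [0.001, -0.003, -1.0]]
wrist_force: [0.3, 0.1, -0.6]
opening: 0.053
grasp_force: 0.0
```

Request:
{"name": "apply_moves", "arguments": {
  "plan": [
    [[0,0,0,0,0,0,-0.2],[0,0,0,0,0,-15,-0.2],[0,0,0,0,0,-40,-0.2],[0,0,0,0,0,-60,-0.2],[0,0,0,0,-20,-30,-0.5]]
  ]
}}

```text
t: 26.52
tool_pos: [0.5475, -0.1144, 0.1473]
orientation: [[-0.998, -0.068, 0.004], [-0.068, 0.998, -0.001], [-0.004, -0.002, -1.0]]
wrist_force: [0.8, -0.5, -0.3]
opening: 0.0607
grasp_force: 0.0
```

```bash
python3 -c "
from h import *
go([.590,-.392,.2],180)
jars('scene');jars('side');go([.590,-.392,.2],180)"
```

```text
t 26.525 tcp [ 0.547 -0.114  0.147] yaw -176.1 shift [ -23.8 -279.9  -52.2] turnz 3.9 (other end -176.1) | shift after turn [ -42.5 -277.6  -52.7] tilt [-0.004 -0.002 -1.   ] F [ 0.8 -0.5 -0.3] open 0.0607 g 0.0
scene p 0.54 x 0.4506 y -0.4009 yaw 5.4 iou 0.876
scene p 0.52 x 0.5371 y -0.0957 yaw -1.2 iou 0.914
side p 0.84 x 0.5913 y -0.3930 yaw -1.6 iou 0.913
side p 0.84 x 0.4505 y -0.4010 yaw -10.9 iou 0.831
t 26.725 tcp [ 0.546 -0.117  0.144] yaw -176.4 shift [ -26.6 -277.8  -55.3] turnz 3.6 (other end -176.4) | shift after turn [ -44.1 -275.4  -56.1] tilt [-0.    -0.003 -1.   ] F [ 0.1  1.1 -0.6] open 0.0662 g 0.0
```

Jar A is in the drawer at the intended slot. Now jar B (0.590,-0.392).

Request:
{"name": "apply_moves", "arguments": {
  "plan": [
    [[0,0,3.6,0,0,0,-0.5],[0,0,0,-11,-56,-10,-0.5],[0,0,0,-11,-56,-10,-0.5],[0,0,0,-11,-56,-10,-0.5],[0,0,0,-5,-56,0,-0.5]]
  ]
}}

```text
t: 27.35
tool_pos: [0.5849, -0.3403, 0.1729]
orientation: [[-1.0, -0.003, -0.001], [-0.003, 1.0, -0.001], [0.001, -0.001, -1.0]]
wrist_force: [0.1, 0.8, 0.2]
opening: 0.0662
grasp_force: 0.0
```

Request:
{"name": "apply_moves", "arguments": {
  "plan": [
    [[0,0,0,0,-49,0,-0.5],[0,0,0,0,0,0,-0.5],[0,0,0,0,0,0,-0.5]]
  ]
}}

```text
t: 27.72
tool_pos: [0.5842, -0.3867, 0.1722]
orientation: [[-1.0, -0.003, -0.003], [-0.003, 1.0, 0.001], [0.003, 0.001, -1.0]]
wrist_force: [-0.5, 1.0, -0.5]
opening: 0.0662
grasp_force: 0.0
```

```bash
python3 -c "
from h import *
go([.590,-.392,.03],180)
jars('wrist');go([.590,-.392,.03],180)"
```

```text
t 27.725 tcp [ 0.584 -0.387  0.172] yaw -179.8 shift [ -6.1  -5.4 142.2] turnz 0.2 (other end -179.8) | shift after turn [ -5.8  -5.3 142.2] tilt [ 0.003  0.001 -1.   ] F [-0.5  1.  -0.5] open 0.0662 g 0.0
wrist p 0.73 x 0.5896 y -0.3907 yaw 0.9 iou 0.940
wrist p 0.58 x 0.4503 y -0.3993 yaw 0.3 iou 0.937
t 27.825 tcp [ 0.585 -0.386  0.173] yaw -179.7 shift [ -5.3  -6.  143.1] turnz 0.3 (other end -179.7) | shift after turn [ -5.1  -6.  143.2] tilt [ 0.002 -0.    -1.   ] F [ 1.1 -0.3 -0.8] open 0.0661 g 0.0
```

Request:
{"name": "apply_moves", "arguments": {
  "plan": [
    [[0,0,0,-5,-5,50,-0.5],[0,0,0,0,0,50,-0.5],[0,0,0,0,0,45,-0.5],[0,0,0,0,0,30,-0.5],[0,0,0,0,0,12,-0.5]]
  ]
}}

```text
t: 28.45
tool_pos: [0.5887, -0.3918, -0.0151]
orientation: [[-1.0, -0.004, -0.004], [-0.004, 1.0, 0.0], [0.004, 0.0, -1.0]]
wrist_force: [-0.7, 0.8, 0.6]
opening: 0.066
grasp_force: 0.0
```

Request:
{"name": "apply_moves", "arguments": {
  "plan": [
    [[0,0,0,0,0,0,1],[0,0,0,0,0,0,1],[0,0,0,0,0,0,1],[0,0,0,0,0,0,1],[0,0,0,0,0,0,1]]
  ]
}}

```text
t: 29.08
tool_pos: [0.5905, -0.3944, -0.0116]
orientation: [[-1.0, -0.002, 0.002], [-0.002, 1.0, -0.003], [-0.002, -0.003, -1.0]]
wrist_force: [-0.2, 1.8, 7.0]
opening: 0.0377
grasp_force: 30.0
```

Request:
{"name": "apply_moves", "arguments": {
  "plan": [
    [[0,0,0,0,0,-20,1],[0,0,0,0,0,-50,1],[0,0,0,0,0,-60,1],[0,0,-3.7,0,0,0,1],[0,0,0,0,0,0,1]]
  ]
}}

```text
t: 29.7
tool_pos: [0.5891, -0.3948, 0.1182]
orientation: [[-0.998, -0.065, -0.0], [-0.065, 0.998, -0.003], [0.0, -0.003, -1.0]]
wrist_force: [-0.5, 0.3, -1.5]
opening: 0.0376
grasp_force: 30.0
```

```bash
python3 -c "
from h import *
go([.542,-.027,.116],183.7)"
```

```text
t 29.7 tcp [ 0.589 -0.395  0.118] yaw -176.3 shift [ 23.1 370.1   0.9] turnz 0.0 (other end -180.0) | shift after turn [ 23.3 370.1   2.2] tilt [ 0.    -0.003 -1.   ] F [-0.5  0.3 -1.5] open 0.0376 g 30.0
```

Request:
{"name": "apply_moves", "arguments": {
  "plan": [
    [[0,0,0,5,61,0,1],[0,0,0,5,61,0,1],[0,0,0,5,61,0,1],[0,0,0,4,61,0,1],[0,0,0,4,61,0,1]]
  ]
}}

```text
t: 30.32
tool_pos: [0.5451, -0.0899, 0.1157]
orientation: [[-0.998, -0.064, -0.002], [-0.064, 0.998, -0.002], [0.002, -0.002, -1.0]]
wrist_force: [0.8, 0.3, -1.3]
opening: 0.0379
grasp_force: 30.0
```

Request:
{"name": "apply_moves", "arguments": {
  "plan": [
    [[0,0,0,0,60,0,1],[0,0,0,0,0,0,1],[0,0,0,0,0,0,1]]
  ]
}}

```text
t: 30.7
tool_pos: [0.5417, -0.0323, 0.1155]
orientation: [[-0.998, -0.066, -0.002], [-0.066, 0.998, -0.004], [0.003, -0.003, -1.0]]
wrist_force: [0.0, -1.2, -1.1]
opening: 0.0375
grasp_force: 30.0
```

```bash
python3 -c "
from h import *
go([.542,-.027,.002],183.7);jars('scene')"
```

```text
t 30.7 tcp [ 0.542 -0.032  0.116] yaw -176.2 shift [ -0.9   5.6 113.5] turnz 0.1 (other end -179.9) | shift after turn [ -0.6   5.2 113.5] tilt [ 0.003 -0.003 -1.   ] F [ 0.  -1.2 -1.1] open 0.0375 g 30.0
scene p 0.90 x 0.4507 y -0.4009 yaw 6.9 iou 0.826
scene p 0.69 x 0.5375 y -0.0939 yaw -0.8 iou 0.886
scene p 0.66 x 0.3334 y 0.2072 yaw -4.5 iou 0.564
scene p 0.63 x 0.4537 y 0.0092 yaw -13.3 iou 0.828
```

Request:
{"name": "apply_moves", "arguments": {
  "plan": [
    [[0,0,0,0,5,30,1],[0,0,0,0,0,40,1],[0,0,0,0,0,30,1],[0,0,0,0,0,12,1],[0,0,0,0,0,0,1]]
  ]
}}

```text
t: 31.42
tool_pos: [0.5416, -0.0278, 0.0036]
orientation: [[-0.998, -0.065, -0.002], [-0.065, 0.998, -0.003], [0.002, -0.003, -1.0]]
wrist_force: [0.1, -1.0, -2.0]
opening: 0.0377
grasp_force: 30.0
```

Request:
{"name": "apply_moves", "arguments": {
  "plan": [
    [[0,0,0,0,0,2,1],[0,0,0,0,0,0,1]]
  ]
}}

```text
t: 31.68
tool_pos: [0.5426, -0.027, 0.0028]
orientation: [[-0.998, -0.066, 0.001], [-0.066, 0.998, -0.002], [-0.001, -0.002, -1.0]]
wrist_force: [0.5, -0.6, -1.7]
opening: 0.0375
grasp_force: 30.0
```

Request:
{"name": "apply_moves", "arguments": {
  "plan": [
    [[0,0,0,0,0,2,1],[0,0,0,0,0,0,1]]
  ]
}}

```text
t: 31.92
tool_pos: [0.5423, -0.0269, 0.0004]
orientation: [[-0.998, -0.066, 0.0], [-0.066, 0.998, -0.002], [-0.0, -0.002, -1.0]]
wrist_force: [0.6, 0.3, 0.3]
opening: 0.0375
grasp_force: 30.0
```

Request:
{"name": "apply_moves", "arguments": {
  "plan": [
    [[0,0,0,0,0,1,1],[0,0,0,0,0,0,-0.2],[0,0,0,0,0,0,-0.2],[0,0,0,0,0,0,-0.2],[0,0,0,0,0,0,-0.2]]
  ]
}}

```text
t: 32.55
tool_pos: [0.5418, -0.0268, -0.0012]
orientation: [[-0.998, -0.066, -0.001], [-0.066, 0.998, -0.002], [0.001, -0.002, -1.0]]
wrist_force: [0.1, -0.4, 0.2]
opening: 0.0531
grasp_force: 0.0
```

Request:
{"name": "apply_moves", "arguments": {
  "plan": [
    [[0,0,0,0,0,-15,-0.2],[0,0,0,0,0,-40,-0.2],[0,0,0,0,0,-60,-0.2],[0,0,0,0,-30,-50,-0.5],[0,0,4,0,-30,0,-0.5]]
  ]
}}

```text
t: 33.17
tool_pos: [0.5489, -0.0867, 0.1692]
orientation: [[-1.0, 0.005, 0.008], [0.005, 1.0, -0.003], [-0.008, -0.003, -1.0]]
wrist_force: [0.8, -0.2, 0.3]
opening: 0.0659
grasp_force: 0.0
```

```bash
python3 -c "
from h import *
jars('scene');jars('side');go([.4505,-.4005,.18],180)"
```

```text
scene p 0.80 x 0.5371 y -0.0947 yaw -6.2 iou 0.815
scene p 0.80 x 0.4503 y -0.4010 yaw 4.2 iou 0.888
scene p 0.75 x 0.4845 y -0.0575 yaw 27.5 iou 0.090
scene p 0.52 x 0.5372 y -0.0266 yaw -11.9 iou 0.778
side p 0.80 x 0.4509 y -0.4032 yaw -3.7 iou 0.895
side p 0.72 x 0.5453 y -0.0174 yaw -2.2 iou 0.901
side p 0.62 x 0.5494 y -0.0846 yaw -7.3 iou 0.839
t 33.375 tcp [ 0.545 -0.086  0.165] yaw 179.8 shift [  93.8 -314.6  -14.7] turnz -0.2 (other end 179.8) | shift after turn [  95.  -314.2  -15.4] tilt [ 0.001 -0.002 -1.   ] F [ 0.2  0.1 -0.3] open 0.066 g 0.0
```

Two jars in. Now jar C (0.4505,-0.4005). The bottle is at (0.365,-0.178), so I'll travel at height with a clear margin.

Request:
{"name": "apply_moves", "arguments": {
  "plan": [
    [[0,0,0,0,-60,-15,-0.5],[0,0,0,0,-60,0,-0.5],[0,0,0,20,-60,0,-0.5],[0,0,0,35,-60,0,-0.5],[0,0,0,39,-60,0,-0.5]]
  ]
}}

```text
t: 34.0
tool_pos: [0.4595, -0.3711, 0.1794]
orientation: [[-1.0, -0.0, -0.001], [-0.0, 1.0, -0.001], [0.001, -0.001, -1.0]]
wrist_force: [0.7, -1.5, -0.0]
opening: 0.0662
grasp_force: 0.0
```

Request:
{"name": "apply_moves", "arguments": {
  "plan": [
    [[0,0,0,0,-14,0,-0.5],[0,0,0,0,0,0,-0.5],[0,0,0,0,0,0,-0.5]]
  ]
}}

```text
t: 34.38
tool_pos: [0.4616, -0.3823, 0.1799]
orientation: [[-1.0, -0.001, 0.0], [-0.001, 1.0, -0.0], [-0.0, -0.0, -1.0]]
wrist_force: [0.2, 0.9, 0.3]
opening: 0.0662
grasp_force: 0.0
```

```bash
python3 -c "
from h import *
go([.4505,-.4005,-.0145],180)
jars('wrist');go([.4505,-.4005,-.0145],180)"
```

```text
t 34.375 tcp [ 0.462 -0.382  0.18 ] yaw -179.9 shift [ 11.2 -18.1 194.4] turnz 0.1 (other end -179.9) | shift after turn [ 11.1 -18.2 194.4] tilt [-0. -0. -1.] F [0.2 0.9 0.3] open 0.0662 g 0.0
wrist p 0.89 x 0.5496 y -0.0833 yaw -0.0 iou 0.953
t 34.475 tcp [ 0.461 -0.383  0.18 ] yaw -180.0 shift [ 10.7 -17.4 194.5] turnz 0.0 (other end -180.0) | shift after turn [ 10.7 -17.6 194.5] tilt [ 0.    -0.001 -1.   ] F [-0.3  0.3  0.5] open 0.066 g 0.0
```

```bash
python3 -c "
from h import *
jars('wrist');jars('scene');jars('side')"
```

```text
wrist p 0.86 x 0.4497 y -0.4000 yaw 0.1 iou 0.942
scene p 0.67 x 0.5352 y -0.0243 yaw 0.1 iou 0.859
scene p 0.59 x 0.6159 y -0.0003 yaw 28.2 iou 0.716
scene p 0.58 x 0.4499 y -0.4008 yaw 5.4 iou 0.845
scene p 0.50 x 0.5390 y -0.0958 yaw -4.4 iou 0.867
side p 0.60 x 0.4513 y -0.4019 yaw -5.5 iou 0.846
```

Request:
{"name": "apply_moves", "arguments": {
  "plan": [
    [[0,0,0,11,-18,40,-0.5],[0,0,0,0,0,55,-0.5],[0,0,0,0,0,50,-0.5],[0,0,0,0,0,36,-0.5],[0,0,0,0,0,12,-0.5]]
  ]
}}

```text
t: 35.4
tool_pos: [0.4472, -0.4031, -0.0151]
orientation: [[-1.0, 0.003, -0.004], [0.003, 1.0, -0.0], [0.004, -0.0, -1.0]]
wrist_force: [-0.4, -0.5, 0.8]
opening: 0.0664
grasp_force: 0.0
```

Request:
{"name": "apply_moves", "arguments": {
  "plan": [
    [[0,0,0,0,0,0,1],[0,0,0,0,0,0,1],[0,0,0,0,0,0,1],[0,0,0,0,0,0,1],[0,0,0,0,0,0,1]]
  ]
}}

```text
t: 36.02
tool_pos: [0.4493, -0.4042, -0.0116]
orientation: [[-1.0, 0.003, 0.001], [0.003, 1.0, -0.003], [-0.001, -0.003, -1.0]]
wrist_force: [-0.8, 0.3, 7.3]
opening: 0.0375
grasp_force: 30.0
```

Request:
{"name": "apply_moves", "arguments": {
  "plan": [
    [[0,0,0,0,0,-20,1],[0,0,0,0,0,-50,1],[0,0,0,0,0,-60,1],[0,0,-3.7,0,0,0,1],[0,0,0,0,0,0,1]]
  ]
}}

```text
t: 36.65
tool_pos: [0.4482, -0.4043, 0.1184]
orientation: [[-0.998, -0.06, 0.0], [-0.06, 0.998, -0.004], [0.0, -0.004, -1.0]]
wrist_force: [0.5, 0.2, -2.0]
opening: 0.0378
grasp_force: 30.0
```

```bash
python3 -c "
from h import *
go([.5375,.042,.116],183.7)"
```

```text
t 36.65 tcp [ 0.448 -0.404  0.118] yaw -176.6 shift [-115.8  440.2    0.8] turnz -0.3 (other end 179.7) | shift after turn [-117.9  439.6    2.4] tilt [ 0.    -0.004 -1.   ] F [ 0.5  0.2 -2. ] open 0.0378 g 30.0
```

Request:
{"name": "apply_moves", "arguments": {
  "plan": [
    [[0,0,0,-40,20,0,1],[0,0,0,-40,30,0,1],[0,0,0,-37,30,0,1],[0,0,0,0,60,0,1],[0,0,0,0,60,0,1]]
  ]
}}

```text
t: 37.28
tool_pos: [0.5524, -0.1951, 0.1156]
orientation: [[-0.998, -0.059, -0.002], [-0.059, 0.998, -0.002], [0.002, -0.001, -1.0]]
wrist_force: [1.6, 0.3, -2.6]
opening: 0.0374
grasp_force: 30.0
```

Request:
{"name": "apply_moves", "arguments": {
  "plan": [
    [[0,0,0,0,60,0,1],[0,0,0,0,60,0,1],[0,0,0,0,60,0,1],[0,0,0,0,55,0,1],[0,0,0,0,0,0,1]]
  ]
}}

```text
t: 37.9
tool_pos: [0.5378, 0.0445, 0.1158]
orientation: [[-0.998, -0.07, -0.001], [-0.07, 0.998, 0.002], [0.001, 0.002, -1.0]]
wrist_force: [0.6, -1.0, -1.7]
opening: 0.0374
grasp_force: 30.0
```

```bash
python3 -c "
from h import *
go([.5375,.042,.004],183.7);C=cam('wrist');robot.get_image('wrist')
for q in robot.landmark_of('wrist','drawer_floor')[:2]: print(q['xy'],round(q['p'],2),onz('',q['xy'],.012,C))
go([.5375,.042,.004],183.7)"
```

```text
t 37.9 tcp [0.538 0.044 0.116] yaw -176.0 shift [  0.3  -2.7 111.8] turnz 0.3 (other end -179.7) | shift after turn [  0.5  -2.5 111.8] tilt [ 0.001  0.002 -1.   ] F [ 0.6 -1.  -1.7] open 0.0374 g 30.0
t 38.0 tcp [0.538 0.037 0.115] yaw -176.5 shift [ -0.1   4.9 111.4] turnz -0.2 (other end 179.8) | shift after turn [  0.2   4.6 111.4] tilt [ 0.003 -0.003 -1.   ] F [ 0.7 -0.6 -1.1] open 0.0372 g 30.0
```

Request:
{"name": "apply_moves", "arguments": {
  "plan": [
    [[0,0,0,0,4,30,1],[0,0,0,0,0,40,1],[0,0,0,0,0,30,1],[0,0,0,0,0,12,1],[0,0,0,0,0,0,1]]
  ]
}}

```text
t: 38.62
tool_pos: [0.5381, 0.0399, 0.0034]
orientation: [[-0.998, -0.059, -0.002], [-0.059, 0.998, -0.004], [0.002, -0.003, -1.0]]
wrist_force: [0.0, 0.4, -0.7]
opening: 0.0375
grasp_force: 30.0
```

Request:
{"name": "apply_moves", "arguments": {
  "plan": [
    [[0,0,0,0,0,2,1],[0,0,0,0,0,2,1],[0,0,0,0,0,0,1]]
  ]
}}

```text
t: 39.0
tool_pos: [0.539, 0.0412, 0.0004]
orientation: [[-0.998, -0.061, 0.001], [-0.061, 0.998, -0.002], [-0.0, -0.002, -1.0]]
wrist_force: [-0.2, -0.2, -0.5]
opening: 0.0374
grasp_force: 30.0
```

Request:
{"name": "apply_moves", "arguments": {
  "plan": [
    [[0,0,0,0,0,1.5,1],[0,0,0,0,0,0,-0.2],[0,0,0,0,0,0,-0.2],[0,0,0,0,0,0,-0.2],[0,0,0,0,0,0,-0.2]]
  ]
}}

```text
t: 39.62
tool_pos: [0.5383, 0.0413, -0.0018]
orientation: [[-0.998, -0.061, -0.001], [-0.061, 0.998, -0.002], [0.001, -0.002, -1.0]]
wrist_force: [-0.6, 0.1, 0.1]
opening: 0.0531
grasp_force: 0.0
```

Request:
{"name": "apply_moves", "arguments": {
  "plan": [
    [[0,0,0,0,0,-15,-0.2],[0,0,0,0,0,-40,-0.2],[0,0,0,0,0,-60,-0.2],[0,0,0,30,-20,-40,0.5],[0,0,0,40,-30,0,1]]
  ]
}}

```text
t: 40.25
tool_pos: [0.4742, -0.0119, 0.1571]
orientation: [[-0.998, -0.062, 0.008], [-0.062, 0.998, -0.001], [-0.008, -0.002, -1.0]]
wrist_force: [0.9, -1.2, -0.3]
opening: 0.0349
grasp_force: 0.0
```

```bash
python3 -c "
from h import *
jars('scene');jars('side');
for c in ('scene','side'):
  for q in robot.landmark_of(c,'drawer_front')[:1]: print(q['xy'],round(q['p'],2),onz(c,q['xy'],.065))
go([.425,-.034,.15],183.7)"
```

```text
scene p 0.85 x 0.5353 y -0.0248 yaw 8.0 iou 0.902
scene p 0.55 x 0.5495 y -0.0735 yaw -27.1 iou 0.585
scene p 0.52 x 0.5311 y 0.0431 yaw -14.6 iou 0.843
side p 0.65 x 0.4899 y 0.5406 yaw 7.4 iou 0.600
side p 0.57 x 0.5699 y -0.0653 yaw -6.0 iou 0.847
side p 0.55 x 0.5439 y 0.0516 yaw -0.6 iou 0.851
side p 0.55 x 0.7863 y -0.1214 yaw 14.6 iou 0.023
[237.0, 188.0] 0.89 [ 0.473 -0.031  0.065]
[252.7, 224.9] 0.82 [ 0.481 -0.042  0.065]
t 40.55 tcp [ 0.473 -0.012  0.154] yaw -176.5 shift [ 49.1 -19.3   3.9] turnz -0.2 (other end 179.8) | shift after turn [ 49.2 -19.1   3.9] tilt [-0.001 -0.002 -1.   ] F [-0.3 -0.7  0.1] open 0.0109 g 0.0
```

Jar A seems to have shifted about 2 cm inside the drawer. I'll check it from the wrist camera with the base height set to the drawer floor.

Request:
{"name": "apply_moves", "arguments": {
  "plan": [
    [[0,0,0,25,-10,-40,1],[0,0,0,24,-9,-40,1],[0,0,0,0,0,0,1],[0,0,0,0,0,0,1]]
  ]
}}

```text
t: 41.05
tool_pos: [0.425, -0.0336, 0.2333]
orientation: [[-0.998, -0.062, 0.0], [-0.062, 0.998, -0.002], [0.0, -0.002, -1.0]]
wrist_force: [0.0, 0.0, -0.4]
opening: 0.0006
grasp_force: 0.0
```

```bash
sed -i "s/^def jars(c='wrist'):/def jars(c='wrist',z0=0):/; s/for z in (0,.033): P/for z in (z0,z0+.033): P/; s/v\[1\]+.015\*np.sin(b),.044\]/v[1]+.015*np.sin(b),z0+.044]/; s/onz(c,q\['xy'\],.02,C)/onz(c,q['xy'],z0+.02,C)/" h.py; python3 -c "
from h import *
go([.425,-.034,.15],183.7)
jars('wrist',.012);jars('scene',.012);jars('side',.012);
C=cam('wrist')
for n,z in (('drawer_front',.065),('drawer_floor',.012)):
  for q in robot.landmark_of('wrist',n)[:1]: print(n,q['xy'],round(q['p'],2),onz('',q['xy'],z,C))
for n in ('valve','lever_grip'):
  for c in ('scene','side'):
    for q in robot.landmark_of(c,n)[:1]: print(c,n,q['xy'],round(q['p'],2),onz(c,q['xy'],.12 if n!='valve' else 0))
"
```

```text
t 41.05 tcp [ 0.425 -0.034  0.233] yaw -176.5 shift [ 0.  -0.3 83.3] turnz -0.2 (other end 179.8) | shift after turn [ 0.  -0.4 83.3] tilt [ 0.    -0.002 -1.   ] F [ 0.   0.  -0.4] open 0.0006 g 0.0
wrist p 0.71 x 0.5419 y -0.0256 yaw 3.3 iou 0.409
wrist p 0.65 x 0.5666 y -0.0744 yaw 2.5 iou 0.444
wrist p 0.62 x 0.5407 y 0.0424 yaw 7.2 iou 0.740
wrist p 0.44 x 0.3641 y -0.2049 yaw 42.9 iou 0.427
scene p 0.86 x 0.5409 y -0.0265 yaw -10.1 iou 0.768
scene p 0.74 x 0.5390 y 0.0404 yaw -8.9 iou 0.800
scene p 0.59 x 0.5543 y -0.0725 yaw -27.5 iou 0.570
side p 0.78 x 0.5403 y 0.0392 yaw -2.6 iou 0.825
side p 0.52 x 0.5657 y -0.0791 yaw -7.3 iou 0.895
drawer_front [258.2, 203.3] 0.68 [ 0.467 -0.035  0.065]
drawer_floor [262.8, 240.7] 0.81 [ 0.541 -0.024  0.012]
scene valve [355.8, 168.0] 0.66 [0.521 0.334 0.   ]
side valve [241.6, 164.4] 0.91 [0.522 0.327 0.   ]
scene lever_grip [371.9, 126.7] 0.8 [0.49  0.382 0.12 ]
```

All three jars are in the drawer: A (0.566,-0.077), B (0.541,-0.026) and C (0.540,0.041). They fit as upright and lie within limits. Now push the drawer shut with the fingers closed, tilted slightly back.

Request:
{"name": "apply_moves", "arguments": {
  "plan": [
    [[0,-10,0,0,0,0,1],[0,0,0,0,0,0,1]]
  ]
}}

```text
t: 41.9
tool_pos: [0.4179, -0.0353, 0.2323]
orientation: [[-0.984, -0.061, 0.165], [-0.061, 0.998, 0.006], [-0.165, -0.004, -0.986]]
wrist_force: [0.3, 0.6, 0.1]
opening: 0.0004
grasp_force: 0.0
```

```bash
python3 -c "
from h import *
go([.43,-.034,.028],183.7)"
```

```text
t 41.9 tcp [ 0.418 -0.035  0.232] yaw -176.4 shift [ 21.8   1.4 203.5] turnz -0.1 (other end 179.9) | shift after turn [-12.1   0.5 204.3] tilt [-0.165 -0.004 -0.986] F [0.3 0.6 0.1] open 0.0004 g 0.0
```

Request:
{"name": "apply_moves", "arguments": {
  "plan": [
    [[0,0,0,6,1,50,1],[0,0,0,6,0,55,1],[0,0,0,5,0,55,1],[0,0,0,5,0,43,1],[0,0,0,0,0,0,1]]
  ]
}}

```text
t: 42.52
tool_pos: [0.4045, -0.0426, 0.0959]
orientation: [[-0.994, -0.07, 0.083], [-0.072, 0.997, -0.019], [-0.081, -0.025, -0.996]]
wrist_force: [-0.0, -0.0, 0.0]
opening: 0.0001
grasp_force: 0.0
```

```bash
python3 -c "
from h import *
s=robot.read_state();R=np.array(s['orientation']);a=np.radians(3.7)
print('per 10mm along plinth x, tool:',R.T@np.array([np.cos(a),np.sin(a),0])*10)
go([.46,-.034,.028],183.7)"
```

```text
per 10mm along plinth x, tool: [-9.967 -0.054  0.815]
t 42.525 tcp [ 0.405 -0.043  0.096] yaw -175.9 shift [-50.2   6.4  72.1] turnz 0.4 (other end -179.6) | shift after turn [-55.9   5.   67.9] tilt [-0.081 -0.025 -0.996] F [-0. -0.  0.] open 0.0001 g 0.0
```

That hit the near reach limit, so I'll level the tool and go without the tilt.

```bash
python3 -c "
from h import *
level(183.7)
go([.435,-.034,.096],183.7);print(robot.read_state()['joints'])"
```

```text
turn deg [-1.44  4.67  0.37]
t 42.525 tcp [ 0.405 -0.043  0.096] yaw -175.9 shift [-30.9   6.4   2.3] turnz 0.4 (other end -179.6) | shift after turn [-31.    6.6  -0.1] tilt [-0.081 -0.025 -0.996] F [-0. -0.  0.] open 0.0001 g 0.0
[ 0.148  0.646 -0.278  2.386  1.338  0.196  0.247]
```

Request:
{"name": "apply_moves", "arguments": {
  "plan": [
    [[0,0,0,-31,6,0,1],[-1.4,4.7,0.4,0,0,0,1],[0,0,0,0,0,0,1],[0,0,0,0,0,0,1]]
  ]
}}

```text
t: 43.02
tool_pos: [0.4323, -0.0356, 0.0993]
orientation: [[-0.998, -0.062, 0.002], [-0.062, 0.998, -0.002], [-0.001, -0.002, -1.0]]
wrist_force: [-0.2, -0.3, -0.0]
opening: 0.0007
grasp_force: 0.0
```

```bash
python3 -c "
from h import *
level(183.7)
go([.442,-.034,.03],183.7);print(robot.read_state()['joints'])"
```

```text
turn deg [-0.12  0.09 -0.13]
t 43.025 tcp [ 0.432 -0.036  0.099] yaw -176.4 shift [-9.7  1.1 69.3] turnz -0.1 (other end 179.9) | shift after turn [-9.8  0.9 69.3] tilt [-0.001 -0.002 -1.   ] F [-0.2 -0.3 -0. ] open 0.0007 g 0.0
[ 0.301  0.692 -0.519  2.214  0.847  0.44   0.723]
```

Request:
{"name": "apply_moves", "arguments": {
  "plan": [
    [[0,0,0,-5,1,25,1],[0,0,0,-4,0,25,1],[0,0,0,0,0,19,1],[0,0,0,0,0,0,1],[0,0,0,0,0,0,1]]
  ]
}}

```text
t: 43.65
tool_pos: [0.4412, -0.0332, 0.0308]
orientation: [[-0.998, -0.064, 0.001], [-0.064, 0.998, -0.002], [-0.001, -0.002, -1.0]]
wrist_force: [-0.0, 0.6, 0.4]
opening: 0.0005
grasp_force: 0.0
```

Request:
{"name": "apply_moves", "arguments": {
  "plan": [
    [[0,0,0,-6,0,0,1],[0,0,0,-6,0,0,1],[0,0,0,-5,0,0,1],[0,0,0,-5,0,0,1],[0,0,0,0,0,0,1]]
  ]
}}

```text
t: 44.28
tool_pos: [0.463, -0.0322, 0.03]
orientation: [[-0.998, -0.063, -0.0], [-0.063, 0.998, -0.001], [0.001, -0.001, -1.0]]
wrist_force: [-1.7, -0.3, 0.9]
opening: 0.0004
grasp_force: 1.4
```

```bash
python3 -c "
from h import *
go([.58,-.034,.03],183.7)
for c in ('scene','side'):
  robot.get_image(c)
  for q in robot.landmark_of(c,'drawer_front')[:1]: print(q['xy'],round(q['p'],2),onz(c,q['xy'],.065))
"
```

```text
t 44.275 tcp [ 0.463 -0.032  0.03 ] yaw -176.4 shift [-116.7   -9.1   -0. ] turnz -0.1 (other end 179.9) | shift after turn [-116.7   -9.4    0. ] tilt [ 0.001 -0.001 -1.   ] F [-1.7 -0.3  0.9] open 0.0004 g 1.4
[236.5, 189.9] 0.87 [ 0.478 -0.035  0.065]
[252.7, 222.1] 0.94 [ 0.484 -0.031  0.065]
```

Contact made. Pushing at about 80 mm/s.

Request:
{"name": "apply_moves", "arguments": {
  "plan": [
    [[0,0,0,-5,0,0,1],[0,0,0,-9,0,0,1],[0,0,0,-10,0,0,1],[0,0,0,-10,0,0,1],[0,0,0,-10,0,0,1]]
  ]
}}

```text
t: 45.1
tool_pos: [0.506, -0.0285, 0.03]
orientation: [[-0.998, -0.064, -0.002], [-0.064, 0.998, -0.0], [0.002, -0.0, -1.0]]
wrist_force: [-6.4, 2.1, 3.4]
opening: 0.0003
grasp_force: 3.1
```

Request:
{"name": "apply_moves", "arguments": {
  "plan": [
    [[0,0,0,-10,0,0,1],[0,0,0,-10,0,0,1],[0,0,0,-10,0,0,1],[0,0,0,-10,0,0,1],[0,0,0,-10,0,0,1]]
  ]
}}

```text
t: 45.72
tool_pos: [0.5556, -0.0241, 0.03]
orientation: [[-0.998, -0.065, -0.003], [-0.065, 0.998, 0.001], [0.003, 0.001, -1.0]]
wrist_force: [-6.7, 3.3, 3.2]
opening: 0.0006
grasp_force: 3.4
```

Request:
{"name": "apply_moves", "arguments": {
  "plan": [
    [[0,0,0,-8,0,0,1],[0,0,0,-5,0,0,1],[0,0,0,-3,0,0,1],[0,0,0,0,0,0,1]]
  ]
}}

```text
t: 46.22
tool_pos: [0.5722, -0.0227, 0.03]
orientation: [[-0.998, -0.065, -0.001], [-0.065, 0.998, 0.002], [0.001, 0.002, -1.0]]
wrist_force: [-4.8, 2.8, 0.6]
opening: 0.0004
grasp_force: 2.2
```

Request:
{"name": "apply_moves", "arguments": {
  "plan": [
    [[0,0,0,-4,0,0,1],[0,0,0,-3,0,0,1],[0,0,0,0,0,0,1]]
  ]
}}

```text
t: 46.6
tool_pos: [0.5794, -0.0224, 0.0299]
orientation: [[-0.998, -0.065, -0.001], [-0.065, 0.998, 0.002], [0.001, 0.002, -1.0]]
wrist_force: [-5.5, 2.1, 0.3]
opening: 0.0003
grasp_force: 2.1
```

Request:
{"name": "apply_moves", "arguments": {
  "plan": [
    [[0,0,0,-3,0,0,1],[0,0,0,0,0,0,1]]
  ]
}}

```text
t: 46.85
tool_pos: [0.5816, -0.0223, 0.0299]
orientation: [[-0.998, -0.065, -0.003], [-0.065, 0.998, 0.001], [0.002, 0.002, -1.0]]
wrist_force: [-5.7, 2.5, 2.2]
opening: 0.0007
grasp_force: 2.9
```

Request:
{"name": "apply_moves", "arguments": {
  "plan": [
    [[0,0,0,-2,0,0,1],[0,0,0,0,0,0,1]]
  ]
}}

```text
t: 47.1
tool_pos: [0.5816, -0.0224, 0.0298]
orientation: [[-0.998, -0.065, -0.006], [-0.065, 0.998, 0.001], [0.006, 0.001, -1.0]]
wrist_force: [-10.1, 2.9, 6.2]
opening: 0.0003
grasp_force: 4.9
```

At the stop. Hold briefly, retreat slowly, and check that it stays shut.

Request:
{"name": "apply_moves", "arguments": {
  "plan": [
    [[0,0,0,-1,0,0,1],[0,0,0,0,0,0,1],[0,0,0,0,0,0,1],[0,0,0,5,0,0,1],[0,0,0,10,0,0,1]]
  ]
}}

```text
t: 47.72
tool_pos: [0.5725, -0.0248, 0.0303]
orientation: [[-0.998, -0.063, 0.003], [-0.063, 0.998, 0.0], [-0.003, -0.0, -1.0]]
wrist_force: [0.5, -0.3, -0.3]
opening: 0.0006
grasp_force: 0.0
```

Request:
{"name": "apply_moves", "arguments": {
  "plan": [
    [[0,0,0,30,0,0,1],[0,0,0,0,0,-50,1],[0,0,0,0,0,-60,0],[0,0,0,0,0,-60,-0.5],[0,0,0,0,0,-30,-0.5]]
  ]
}}

```text
t: 48.35
tool_pos: [0.5437, -0.027, 0.234]
orientation: [[-0.998, -0.062, 0.008], [-0.062, 0.998, -0.001], [-0.008, -0.001, -1.0]]
wrist_force: [0.3, -0.3, -0.2]
opening: 0.0283
grasp_force: 0.0
```

```bash
python3 -c "
from h import *
go([.479,.39,.26],133)
for c in ('scene','side'):
  save(c,c+'20.png')
  for n,z in (('drawer_front',.065),('plinth',0),('lever_grip',.12)):
    for q in robot.landmark_of(c,n)[:1]: print(c,n,q['xy'],round(q['p'],2),onz(c,q['xy'],z))
a=[cv2.absdiff(cv2.imread('pics/'+x),cv2.imread('pics/'+y)) for x,y in (('s0.png','scene20.png'),('d0.png','side20.png'))]
# drawer interior zone: in front of plinth
for c,d in zip(('scene','side'),a):
  m=[]
  for X in np.linspace(.48,.575,8):
    p=proj(cam(c),[X,-.03,.07]).astype(int); m.append(int(d[p[1],p[0]].max()))
  print(c,'diff in front',m)
"
```

```text
t 48.35 tcp [ 0.544 -0.027  0.234] yaw -176.5 shift [ 38.7 420.1 -26.9] turnz 50.5 (other end -129.5) | shift after turn [349.1 237.1 -26. ] tilt [-0.008 -0.001 -1.   ] F [ 0.3 -0.3 -0.2] open 0.0283 g 0.0
scene drawer_front [260.2, 218.7] 0.59 [ 0.587 -0.02   0.065]
scene plinth [261.4, 234.3] 0.59 [ 0.594 -0.021  0.   ]
scene lever_grip [371.2, 124.2] 0.79 [0.481 0.386 0.12 ]
side drawer_front [292.1, 215.5] 0.73 [ 0.603 -0.03   0.065]
side plinth [288.3, 230.0] 0.57 [ 0.595 -0.024  0.   ]
side lever_grip [222.9, 127.5] 0.48 [0.473 0.393 0.12 ]
scene diff in front [5, 6, 7, 5, 6, 5, 6, 5]
side diff in front [6, 7, 4, 4, 7, 10, 7, 4]
```

Drawer is shut and stays so (front at its starting pixels). Now back to the lever, where I let go: TCP (0.471,0.394), yaw 134.

Request:
{"name": "apply_moves", "arguments": {
  "plan": [
    [[0,0,0,7,60,-5,-1],[0,0,0,7,60,-5,-1],[0,0,0,7,60,-5,-1],[0,0,0,7,60,-5,-1],[0,0,0,7,60,-5,-1]]
  ]
}}

```text
t: 49.38
tool_pos: [0.4867, 0.2718, 0.254]
orientation: [[-0.998, -0.063, -0.001], [-0.063, 0.998, -0.002], [0.001, -0.002, -1.0]]
wrist_force: [0.5, -0.3, -0.2]
opening: 0.0882
grasp_force: 0.0
```

Request:
{"name": "apply_moves", "arguments": {
  "plan": [
    [[0,0,0,7,60,0,-1],[0,0,10,0,50,0,-1],[0,0,10,0,0,0,-1],[0,0,10,0,0,0,-1],[0,0,10,0,0,0,-1]]
  ]
}}

```text
t: 50.0
tool_pos: [0.473, 0.3795, 0.2533]
orientation: [[-0.802, 0.597, -0.001], [0.597, 0.802, -0.002], [-0.001, -0.003, -1.0]]
wrist_force: [0.1, 0.3, -0.1]
opening: 0.0885
grasp_force: 0.0
```

Request:
{"name": "apply_moves", "arguments": {
  "plan": [
    [[0,0,9.5,0,0,0,-1],[0,0,0,0,0,0,-1],[0,0,0,0,0,0,-1]]
  ]
}}

```text
t: 50.38
tool_pos: [0.4733, 0.3795, 0.2541]
orientation: [[-0.698, 0.716, -0.0], [0.716, 0.698, -0.002], [-0.001, -0.001, -1.0]]
wrist_force: [-0.7, -0.8, 1.3]
opening: 0.0881
grasp_force: 0.0
```

```bash
python3 -c "
from h import *
go([.471,.394,.14],134.2);C=cam('wrist');robot.get_image('wrist')
for q in robot.landmark_of('wrist','lever_grip')[:1]: print(q['xy'],round(q['p'],2),onz('',q['xy'],.12,C))
go([.471,.394,.14],134.2)"
```

```text
t 50.375 tcp [0.473 0.38  0.254] yaw 134.3 shift [ 12.    8.6 114.1] turnz 0.1 (other end -179.9) | shift after turn [ 11.9   8.5 114.1] tilt [-0.001 -0.001 -1.   ] F [-0.7 -0.8  1.3] open 0.0881 g 0.0
[267.4, 163.3] 0.75 [0.469 0.392 0.12 ]
t 50.475 tcp [0.473 0.38  0.254] yaw 134.2 shift [ 12.1   8.4 114.4] turnz 0.0 (other end -180.0) | shift after turn [ 12.    8.3 114.4] tilt [-0.001 -0.001 -1.   ] F [ 0.3 -0.8  0.1] open 0.0881 g 0.0
```

Request:
{"name": "apply_moves", "arguments": {
  "plan": [
    [[0,0,0,6,4,50,-1],[0,0,0,6,4,50,-1],[0,0,0,0,0,40,-1],[0,0,0,0,0,28,-1],[0,0,0,0,0,0,1]]
  ]
}}

```text
t: 51.1
tool_pos: [0.4698, 0.3924, 0.0847]
orientation: [[-0.697, 0.717, -0.003], [0.717, 0.697, -0.004], [-0.001, -0.005, -1.0]]
wrist_force: [0.2, 0.4, 0.7]
opening: 0.0804
grasp_force: 0.0
```

Request:
{"name": "apply_moves", "arguments": {
  "plan": [
    [[0,0,0,0,0,0,1],[0,0,0,0,0,0,1],[0,0,0,0,0,0,1],[0,0,0,0,0,0,1],[0,0,0,0,0,0,1]]
  ]
}}

```text
t: 51.72
tool_pos: [0.4711, 0.3937, 0.087]
orientation: [[-0.696, 0.718, 0.001], [0.718, 0.696, -0.001], [-0.001, 0.0, -1.0]]
wrist_force: [1.0, -0.4, -0.3]
opening: 0.0301
grasp_force: 0.0
```

Request:
{"name": "apply_moves", "arguments": {
  "plan": [
    [[0,0,0,0,0,0,1],[0,0,0,0,0,0,1],[0,0,0,0,0,0,1],[0,0,0,0,0,0,1]]
  ]
}}

```text
t: 52.22
tool_pos: [0.4707, 0.3935, 0.0867]
orientation: [[-0.696, 0.718, 0.0], [0.718, 0.696, -0.001], [-0.001, -0.001, -1.0]]
wrist_force: [-1.0, -0.2, 1.1]
opening: 0.0118
grasp_force: 30.0
```

Request:
{"name": "apply_moves", "arguments": {
  "plan": [
    [[0,0,5,0,5.7,0,1],[0,0,5,0,5.7,0,1],[0,0,5,0,5.7,0,1],[0,0,5,0,5.7,0,1],[0,0,5,0,5.7,0,1]]
  ]
}}

```text
t: 52.85
tool_pos: [0.4953, 0.4084, 0.0867]
orientation: [[-0.325, 0.946, 0.001], [0.946, 0.325, -0.003], [-0.003, 0.0, -1.0]]
wrist_force: [0.4, -2.4, 0.4]
opening: 0.0113
grasp_force: 30.0
```

Request:
{"name": "apply_moves", "arguments": {
  "plan": [
    [[0,0,5,0,5.7,0,1],[0,0,5,0,5.7,0,1],[0,0,5,0,5.7,0,1],[0,0,5,0,5.7,0,1],[0,0,0,0,0,0,1]]
  ]
}}

```text
t: 53.48
tool_pos: [0.5187, 0.4122, 0.0868]
orientation: [[0.016, 1.0, 0.003], [1.0, -0.016, -0.003], [-0.003, 0.003, -1.0]]
wrist_force: [2.8, -3.7, 0.8]
opening: 0.0115
grasp_force: 30.0
```

Request:
{"name": "apply_moves", "arguments": {
  "plan": [
    [[0,0,3,0,3.4,0,1],[0,0,0,0,0,0,1]]
  ]
}}

```text
t: 53.72
tool_pos: [0.5217, 0.4121, 0.0868]
orientation: [[0.068, 0.998, 0.003], [0.998, -0.068, -0.003], [-0.003, 0.003, -1.0]]
wrist_force: [4.1, -4.5, 0.8]
opening: 0.0119
grasp_force: 30.1
```

Request:
{"name": "apply_moves", "arguments": {
  "plan": [
    [[0,0,2,0,2.5,0,1],[0,0,0,0,0,0,1],[0,0,0,0,0,0,1]]
  ]
}}

```text
t: 54.1
tool_pos: [0.522, 0.4121, 0.0867]
orientation: [[0.101, 0.995, -0.0], [0.995, -0.101, -0.004], [-0.004, -0.0, -1.0]]
wrist_force: [1.0, -5.4, 4.1]
opening: 0.0119
grasp_force: 30.7
```

Request:
{"name": "apply_moves", "arguments": {
  "plan": [
    [[0,0,0,0,0,0,-1],[0,0,0,0,0,0,-1],[0,0,0,0,0,0,-1],[0,0,0,0,0,0,-1],[0,0,0,0,0,0,-1]]
  ]
}}

```text
t: 54.72
tool_pos: [0.5225, 0.4141, 0.0868]
orientation: [[0.103, 0.995, 0.001], [0.995, -0.103, -0.001], [-0.0, 0.001, -1.0]]
wrist_force: [0.3, -0.0, -0.0]
opening: 0.0592
grasp_force: 0.0
```

Request:
{"name": "apply_moves", "arguments": {
  "plan": [
    [[0,0,0,0,0,-30,-1],[0,0,0,0,0,-50,-1],[0,0,0,-10,0,-50,-1],[0,0,0,-20,0,-50,-1],[0,0,0,0,0,0,-1]]
  ]
}}

```text
t: 55.35
tool_pos: [0.5221, 0.3843, 0.2717]
orientation: [[0.105, 0.994, 0.008], [0.994, -0.105, 0.004], [0.005, 0.008, -1.0]]
wrist_force: [-0.1, 0.2, -0.3]
opening: 0.0883
grasp_force: 0.0
```

```bash
python3 - <<'E'
from h import *
go([.5,.36,.28],86);C=cam('wrist');save('wrist','w30.png')
r=robot.landmark_of('wrist','lever_grip');v=robot.landmark_of('wrist','valve')
for q in r[:1]+v[:1]: print(q['xy'],q['p'],onz('',q['xy'],.12 if q in r else 0,C))
im=cv2.imread('pics/w30.png');g=cv2.cvtColor(im,cv2.COLOR_BGR2GRAY)
c=np.array([.523,.343])
# sample tick ring around dial, relative to valve yaw
for c in ([.521,.343],[.526,.343]):
  s=''
  for a in range(70,190,2):
    u=[g[tuple(np.round(proj(C,[c[0]+q*np.cos(np.radians(a)),c[1]+q*np.sin(np.radians(a)),.086])[::-1]).astype(int))] for q in (.046,.049,.052)]
    s+='%d:%d '%(a,np.mean(u))
  print(s)
# lever rows
for y in range(100,220,8):
    xs=np.where(g[y,230:300]<115)[0]+230
    if len(xs): print(y,xs.min(),xs.max(),end=' | ')
E
```

```text
t 55.35 tcp [0.522 0.384 0.272] yaw 84.0 shift [-26.4 -19.3  -8.6] turnz -2.0 (other end 178.0) | shift after turn [-25.8 -20.3  -8.3] tilt [ 0.005  0.008 -1.   ] F [-0.1  0.2 -0.3] open 0.0883 g 0.0
[254.7, 146.2] 0.96 [0.518 0.412 0.12 ]
[258.3, 179.5] 0.55 [0.514 0.344 0.   ]
70:243 72:243 74:243 76:243 78:243 80:236 82:199 84:154 86:120 88:119 90:120 92:120 94:119 96:118 98:119 100:119 102:138 104:153 106:155 108:204 110:231 112:242 114:242 116:242 118:227 120:176 122:203 124:233 126:241 128:242 130:236 132:211 134:130 136:163 138:223 140:241 142:242 144:240 146:219 148:188 150:218 152:237 154:242 156:242 158:237 160:198 162:186 164:222 166:241 168:243 170:237 172:214 174:164 176:165 178:211 180:238 182:243 184:244 186:244 188:244 
70:243 72:243 74:243 76:243 78:243 80:243 82:243 84:243 86:234 88:200 90:145 92:121 94:119 96:120 98:119 100:119 102:119 104:118 106:120 108:135 110:137 112:144 114:206 116:236 118:242 120:242 122:240 124:219 126:195 128:223 130:240 132:242 134:237 136:207 138:146 140:169 142:217 144:241 146:242 148:238 150:227 152:228 154:237 156:243 158:243 160:241 162:223 164:226 166:236 168:243 170:243 172:222 174:187 176:164 178:222 180:239 182:243 184:244 186:245 188:244 
100 249 251 | 108 243 258 | 116 238 267 | 124 230 282 | 132 231 287 | 140 234 289 | 148 234 298 | 164 297 299 | 180 254 263 | 188 255 263 | 196 254 264 | 204 256 256 |
```

```bash
python3 - <<'E'
from h import *
C=cam('wrist');im=robot.get_image('wrist');g=cv2.cvtColor(im,cv2.COLOR_RGB2GRAY)
hsv=cv2.cvtColor(im,cv2.COLOR_RGB2HSV); m=(g<135)&(hsv[...,1]<70)
P=[]
for y in range(112,204,4):
    xs=np.where(m[y,238:275])[0]+238
    if 4<len(xs)<25: P.append(onz('',(xs.mean(),y),.133,C)[:2]); print(y,xs.min(),xs.max(),end=' | ')
P=np.array(P);d=P-P.mean(0);u=np.linalg.svd(d)[2][0];print('\nlever world angle',np.degrees(np.arctan2(u[1],u[0]))%180, 'resid',np.abs(d@[-u[1],u[0]]).max())
go([.5,.36,.28],86)
for c in ('scene','side'):
  robot.get_image(c)
  for q in robot.landmark_of(c,'drawer_front')[:1]: print(c,q['xy'],round(q['p'],2))
E
```

```text
120 256 266 | 124 255 266 | 128 256 267 | 132 256 267 | 136 256 267 | 140 256 267 | 144 256 268 | 148 254 270 | 152 244 268 | 156 256 268 | 160 256 268 | 164 254 268 | 168 256 268 | 172 256 268 | 176 258 267 | 180 258 268 | 184 258 268 | 188 258 269 | 192 256 271 | 196 256 272 | 200 260 268 | 
lever world angle 86.19658460214137 resid 0.0015060149277056653
t 55.55 tcp [0.518 0.384 0.265] yaw 84.2 shift [-25.9 -15.8 -14.8] turnz -1.8 (other end 178.2) | shift after turn [-25.3 -16.5 -14.9] tilt [-0.003 -0.002 -1.   ] F [-0.   0.3 -0.5] open 0.0884 g 0.0
scene [261.4, 220.0] 0.48
side [288.6, 215.9] 0.85
```

Lever at 86.2° against the shut direction 85.9°, so it is shut at its stop. The drawer is closed and nothing is being touched.

```bash
python3 -c "
from workcell import robot
print(robot.sign_off())"
```

```text
the job is handed in; nothing more can be done
None
```

The job is handed in: all three jars stand in the drawer, the drawer is shut and the valve is fully shut (my readings put it within about 1° of the stop); the sign-off returned no verdict, so I can't confirm that it passed.

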